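Swing a lever blank to its stop and lock the plunger

ROBOT

A 6-joint arm with a two-finger parallel gripper is mounted at the origin on a cart in front of the work surface, level with it; the furniture and walls round the work are solid. World frame = base frame: x ahead of the robot, y to its left, z up, the work surface at z = 0. Lengths are in mm, angles in rad, forces in N, time in s.
With the tool pointing down it reaches from about 400 to 925 mm from the base axis. Payload 12.5 kg.
Tool frame: the origin (TCP) lies at the centre of the arm's flange, where the gripper is bolted on; the fingertips stand 190 mm ahead of it and the grasp point (between the pads) lies 171 mm ahead of it; z points along the fingers, y is the direction in which the jaws open and shut (so a half turn about z gives the same grasp; the last joint's range is limited). The gripper opens to 95 mm and grips with 3 to 60 N. Pads are 20 mm wide; open, the fingers measure 119 mm over their backs; the gripper's body (75 mm by 180 mm) begins 59 mm behind the grasp point.
Start: joints at [-1.409, 0.491, 1.559, -0, 1.092, -0.106], TCP at [165.401, -602.717, 404.761] pointing down, gripper open.
Joint ranges: [-3.1, 3.1], [-0.84, 2.19], [0.05, 2.79], [-1.13, 4.28], [0.06, 2.93], [-2.69, 2.69]. Speed limits (rad/s): [2.22, 2.22, 2.79, 3.14, 3.14, 3.14].

INTERFACE

Orientations are given as [roll, pitch, yaw] about the fixed x, y, z axes, in that order (R = Rz(yaw) Ry(pitch) Rx(roll)).
In Python, from cell import env gives the robot as it stands.
- The arm moves only by the shell command python3 -m pendant 'ROWS'. ROWS is JSON, a list of rows, each an object of numbers: "x", "y", "z": the shift along the tool's x, y, z in units of 150 mm (1.0 is 150 mm); "rx", "ry", "rz": the turn, a rotation vector about the tool's x, y, z in units of 45 degrees (1.0 is 45 degrees); "jaw": the opening, from 0 (shut) to 1 (fully open). In form: [{"x": .., "y": .., "z": .., "rx": .., "ry": .., "rz": .., "jaw": ..}, ...]. A call has 1 to 10 rows; each row is the pose to reach, as a shift and turn from the pose commanded when the call began, along the tool's axes at that moment; what a row does not reach only later rows make up. A row lasts 1/8 s, in which the tool goes at most 62.5 mm and 10.7 degrees, less where a joint would pass 70% of its speed; a pose out of reach is approached as far as the arm can. A call with a number of a shift or a turn outside -1 to 1 is refused whole. A call with a gripper value outside its range is refused whole. The fingers move at their own pace and stop on an object; the grip force is fixed at half the most. Time passes only in rows, so rows that repeat a pose let the fingers close. It gives the time, the measured TCP pose, the force and the opening at its end, in the units of the state.
- env.state(): the state, without advancing time (a new reading comes with each control period).
- env.read_camera(name): name is "scene" or "top"; returns a dict with "img" (384x512x3 uint8, red, green, blue), "fx", "fy", "cx", "cy" (pixels), "rvec" (rotation vector, rad) and "tvec" (3), from world to camera coordinates, as OpenCV has them. Camera axes: x right, y down, z forward; pixel columns grow to the right and rows downward; lengths in mm; the calibration is good to about 2 mm. A picture is of the moment at which its call begins. There is no depth.
- env.job_done(): hands the job in, once; it reports no verdict.
The state is a dict: "t": time; "joints": joint angles; "qvel": joint speeds; "tau": joint torques, N m; "eef_pos": TCP position; "tcp_rot": TCP orientation; "ft_force": force on the tool from outside, world axes, zero at the start; "moment": the same for the moment, N m; "opening": opening from 0.0 (shut) to 1.0 (fully open).
Only numpy, scipy, OpenCV 4.12 (cv2) and the standard library are available. Lean on these libraries where they do the work, as an engineer would, in place of code of your own. Each camera call takes 0.05 s, during which the arm holds its last target.

TASK

A steel lever blank sits on a pivot pin on the sloping plate of the checking fixture. Swing its free end up the slope until it rests against the stop pin, then lock it there with the black wing knob: push the knob fully down, turn it a quarter-turn clockwise and let go, so that it stays down. Do not shift the loose parts standing round the fixture.

Things in the scene. Friction and masses are not known exactly. Their poses are not given: they have to be found in the camera images.
- plate: Aluminium plate, 220 mm up the slope, 270 mm wide, 12 mm thick, fixed on a steel stand; it slopes 30 deg, rising away from the robot. Origin: centre of its upper face, 78 mm above the table. Its x points up the slope, y to the left along it, z square out of the face (up and towards the robot). Lever and knob work square to it. A column with a rail and dial stands at x +96, y +10 mm, 250 mm tall.
- pivot (a point): Pivot pin of the lever, at plate x +10, y +100 mm, 15 mm off the face (axes as the plate). The lever turns about it, about plate z.
- stop_pin (a point): Upright steel stop pin, 12 mm diameter, 30 mm tall, fixed to the plate at plate x +30, y -100 mm; this point is on its axis 15 mm off the face (axes as the plate).
- lever (a joint): Angle of the lever blank about the pivot, rad: 0 = its end boss touches the stop pin and the arm lies level across the plate along plate -y; negative = free end swung down the slope (starts -0.30 to -0.52; lowest -0.60). It stays where it is left; about 2 to 3 N across its free end moves it. Its arm is 22 mm wide and 14 mm thick, 3 to 17 mm off the face.
- lever_end (a point): Centre of the round boss at the lever's free end, 200 mm from the pivot: 28 mm diameter, standing 3 to 27 mm off the face; this point is 15 mm off it. Axes turn with the lever: y points to the pivot, x the way up the slope in which it is to be pushed, z out of the face. Push on its lower (-x) side. Nothing is over it.
- knob_grip (a point): Middle of the knob's black wing: 46 mm long, 14 mm thick (grip across this), 22 mm tall (11 above, 11 below this point), on a bridge over the lever at plate x -6.5, y +10 mm, axis square to the plate; 77 mm off the face when up. Axes turn with it: y along the wing, z out of the face. Unlocked, the wing lies along plate y. Under it: a 32 mm disc, its top 10 mm below this point, and a 40 mm collar.
- plunger (a joint): How far the knob and the bolt under it are pushed in, square to the plate, m: 0 = up (spring, 4 N at the top), 0.010 = fully down (9 N). Going down, the bolt (7 mm) passes just in front of the lever's lower side, 90 mm from the pivot, only if the lever is at the stop; otherwise it lands on the lever.
- wing_knob (a joint): Turn of the knob, rad, clockwise as seen looking onto the plate: 0 = unlocked (start), 1.45 = end of its turn. A bayonet slot lets it turn only while held down to 0.008 or more; once turned and released it springs back 2 to 3 mm and stays locked down (about 0.007).
- v_block_mid (a point): Grey steel V-block, 40 x 42 x 34 mm, loose, left of the fixture; its centre. Leave alone.
- length_bar_mid (a point): Plain steel length bar, 18 x 75 x 26 mm, loose, right of the fixture; its centre. Leave alone.
- eye_loupe_mid (a point): Black eye loupe, 33 mm diameter, 32 mm tall, loose, in front of the fixture on the left; its centre. Leave alone.
- oiler_mid (a point): White oil bottle with red spout, 38 mm diameter, 118 mm tall, loose, left of the fixture at the back; its centre. Leave alone.

How it is judged:
By the outcome, as a careful person would: the job done as asked, in the order asked, and still so for the second after the job is handed in, with the robot touching nothing.
It also fails if it takes over 58 s, if anything falls off the work surface, if the arm or the gripper's body presses on something with over 40 N, if the wrist force passes 120 N, or if a joint passes its speed limit or range.

## Working session

There is one attempt and no reset: what is moved stays moved. The work goes in short steps, Python scripts to look and compute and a shell command to move; the robot and the scene stay as the last step left them, time stands still between calls to the robot, and variables do not carry over. Pictures are saved under pics/ and viewed, and the job is handed in when it is done.

```bash
ls; mkdir -p pics; python3 - <<'E'
from cell import env
import cv2
print(env.state())
for n in("scene","top"):
    d=env.read_camera(n); cv2.imwrite(f"pics/{n}0.png",d["img"][:,:,::-1]); print({k:d[k] for k in d if k!="img"})
E
```

```text
pics
{'t': 0.0, 'joints': array([-1.40858697e+00,  4.91589022e-01,  1.55950119e+00, -2.66360545e-05,
        1.09171864e+00, -1.05641990e-01]), 'qvel': array([ 0.00043056,  0.00127862, -0.00146094, -0.00066807,  0.0005475 ,
       -0.00041178]), 'tau': array([ 1.37977477e-03, -6.12644434e+01, -2.58182305e+01,  6.92837290e-02,
        4.83730668e-02, -1.05333893e-04]), 'eef_pos': array([ 165.39999632, -602.67080743,  404.12549874]), 'tcp_rot': array([-3.14038074e+00, -1.04752175e-04,  2.67863575e-01]), 'ft_force': array([0.47464575, 0.16819137, 0.33208901]), 'moment': array([-0.00022667, -0.03303087,  0.00062246]), 'opening': 0.9997733764913006}
{'fx': 443.00283606332556, 'fy': 443.00283606332556, 'cx': 252.90686529625043, 'cy': 194.98334159524967, 'rvec': array([ 1.22157634, -2.10634106,  1.11664402]), 'tvec': array([314.87340908, 392.52702729, 796.89501727])}
{'fx': 435.10045817633016, 'fy': 435.10045817633016, 'cx': 254.83594668178046, 'cy': 192.60064454522947, 'rvec': array([ 2.20034915, -2.14905889,  0.1226392 ]), 'tvec': array([   9.65436702,  614.35804119, 1120.03910846])}
```

View pics/scene0.png

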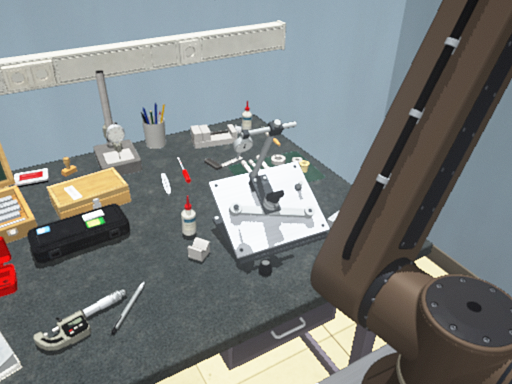

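View pics/top0.png

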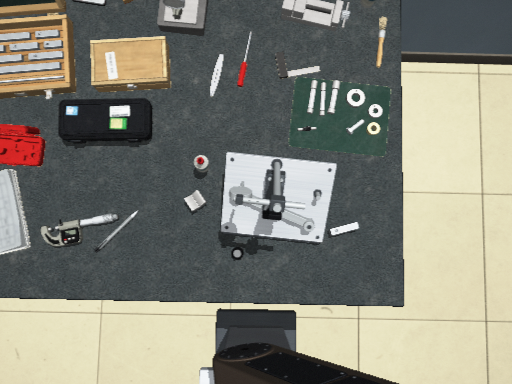

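The fixture's white plate is near (278,198) in the top view and (268,208) in the scene view. I'll enlarge both.

```bash
python3 - <<'E'
import cv2
a=cv2.imread("pics/top0.png")[140:270,180:370]; cv2.imwrite("pics/top0z.png",cv2.resize(a,None,fx=4.2,fy=4.2,interpolation=cv2.INTER_CUBIC))
a=cv2.imread("pics/scene0.png")[110:280,180:350]; cv2.imwrite("pics/scene0z.png",cv2.resize(a,None,fx=3.5,fy=3.5,interpolation=cv2.INTER_CUBIC))
E
```

```text
(no output)
```

View pics/top0z.png

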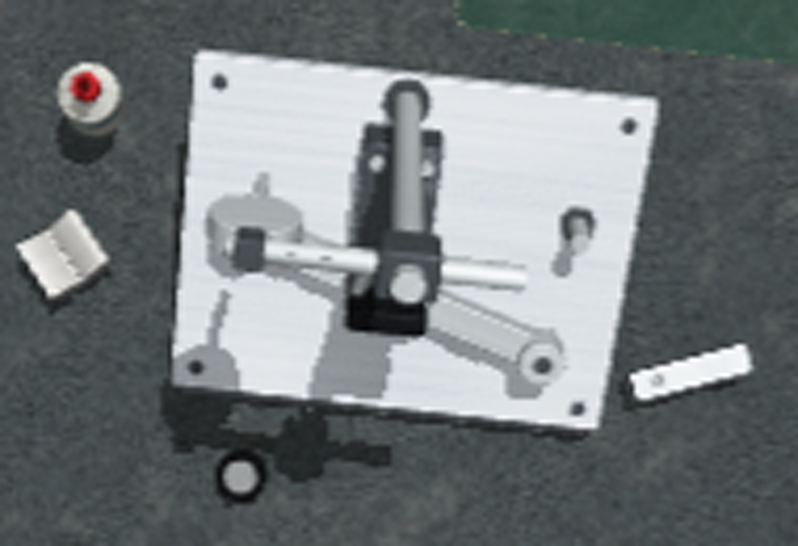

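View pics/scene0z.png

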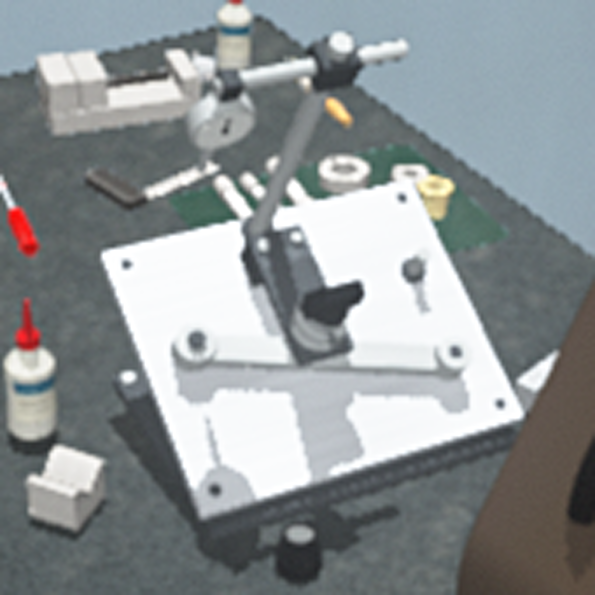

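The plate has a leaning column, square to the face. The lever's free end is at top-zoom (541,365), the stop pin at (577,225), and the knob is hidden under the rail knuckle. I'll get the plate pose from its corners in both views.

```bash
cat > h.py <<'E'
import numpy as np, cv2
from scipy.spatial.transform import Rotation as Ro
from scipy.optimize import least_squares
def cam(d): 
    R=cv2.Rodrigues(np.array(d["rvec"]))[0]; t=np.array(d["tvec"]); K=np.array([[d["fx"],0,d["cx"]],[0,d["fy"],d["cy"]],[0,0,1]])
    return R,t,K
def ray(c,uv):
    R,t,K=c; v=R.T@np.linalg.inv(K)@np.array([*uv,1.]); return -R.T@t, v
def onz(c,uv,z):
    o,v=ray(c,uv); return o+v*(z-o[2])/v[2]
def onplane(c,uv,p,n):
    o,v=ray(c,uv); return o+v*((p-o)@n)/(v@n)
def proj(c,P):
    R,t,K=c; q=K@(R@np.asarray(P)+t); return q[:2]/q[2]
def plateR(yaw): return Ro.from_euler('ZY',[yaw,-np.pi/6]).as_matrix()  # x up slope
E
python3 - <<'E'
from h import *
from cell import env
C={}
loc=np.array([[110,135],[110,-135],[-110,-135],[-110,135]])
obs={}
for n,roi in(("top",(200,335,140,250)),("scene",(195,340,150,270))):
    d=env.read_camera(n); C[n]=cam(d); im=d["img"]; print(n,"cam at",(-C[n][0].T@C[n][1]).round())
    m=((im.min(2)>165)).astype(np.uint8); z=np.zeros_like(m); x0,x1,y0,y1=roi; z[y0:y1,x0:x1]=m[y0:y1,x0:x1]
    z=cv2.morphologyEx(z,cv2.MORPH_OPEN,np.ones((3,3)))
    cs=cv2.findContours(z,0,1)[0]; c=max(cs,key=cv2.contourArea); h=cv2.convexHull(c)
    q=cv2.minAreaRect(h)
    for e in np.linspace(2,15,40):
        p=cv2.approxPolyDP(h,e,True)
        if len(p)==4: break
    p=p[:,0,:].astype(float); print(len(p),p.tolist(),cv2.contourArea(c))
    obs[n]=p
    if len(p)==4:
        for uv in p: print(uv,[onz(C[n],uv,zz).round(1)[:2].tolist() for zz in(133,23)])
E
```

```text
top cam at [ 498.   36. 1176.]
4 [[281.0, 158.0], [334.0, 163.0], [321.0, 241.0], [271.0, 236.0]] 3464.0
[281. 158.] [[689.7, -36.5], [709.9, -44.1]]
[334. 163.] [[680.6, -165.7], [699.9, -186.9]]
[321. 241.] [[491.3, -135.4], [490.6, -153.5]]
[271. 236.] [[500.4, -15.8], [500.7, -21.2]]
scene cam at [-215.  497.  772.]
4 [[301.0, 158.0], [328.0, 229.0], [237.0, 256.0], [209.0, 182.0]] 6070.5
[301. 158.] [[683.7, -191.9], [838.6, -310.5]]
[328. 229.] [[383.5, -56.0], [486.7, -151.2]]
[237. 256.] [[406.0, 169.3], [513.0, 112.9]]
[209. 182.] [[697.5, 96.5], [854.7, 27.6]]
```

```bash
cat > plate.py <<'E'
from h import *
def corners(im,roi,thr,guess):
    # subpixel: fit a line to the bright->dark step along each side, intersect
    g=cv2.GaussianBlur(im.min(2).astype(np.float32),(0,0),0.7)
    L=[]
    cen=guess.mean(0)
    for i in range(4):
        a,b=guess[i],guess[(i+1)%4]; t=(b-a)/np.linalg.norm(b-a); n=np.array([-t[1],t[0]]); n*=np.sign((a-cen)@n)
        pts=[]
        for s in np.linspace(.08,.92,60):
            p=a+(b-a)*s; k=np.arange(-4,4.01,.1); q=p+k[:,None]*n
            v=cv2.remap(g,q[:,0].astype(np.float32)[None],q[:,1].astype(np.float32)[None],1)[0]
            if v[:10].mean()<thr+15: continue
            j=np.argmax(v<thr)
            if j>0: pts.append(q[j])
        pts=np.array(pts,np.float32); l=cv2.fitLine(pts,cv2.DIST_HUBER,0,.01,.01).ravel(); L.append(l)
        r=(pts-l[2:])@np.array([-l[1],l[0]]); print(len(pts),"line resid",np.median(abs(r)).round(2),end="; ")
    print()
    out=[]
    for i in range(4):
        l,m=L[i-1],L[i]; s=np.linalg.solve(np.array([l[:2],-m[:2]]).T,m[2:]-l[2:]); out.append(l[2:]+s[0]*l[:2])
    return np.array(out)
E
python3 - <<'E'
from plate import *
from cell import env
G={"top":np.array([[226.9,152.4],[336.4,163.6],[322.4,242.4],[221.2,231.9]]),"scene":np.array([[209,182],[301,158],[329,230],[237,256.]])}
loc=np.array([[110,135,0],[110,-135,0],[-110,-135,0],[-110,135,0]])
O={};C={}
for n in G:
    d=env.read_camera(n); C[n]=cam(d); O[n]=corners(d["img"],None,140,G[n]); print(n,O[n].round(1).tolist())
    print([onz(C[n],O[n][i],78+loc[i,0]*.5).round(1).tolist() for i in range(4)])
def f(p,ns):
    R=plateR(p[2]); T=np.array([p[0],p[1],78]); return np.concatenate([proj(C[n],T+R@loc[i])-O[n][i] for n in ns for i in range(4)])
for ns in(["top"],["scene"],["top","scene"]):
    s=least_squares(f,[590,0,0],args=(ns,),loss='soft_l1'); print(ns,s.x.round(4),np.abs(s.fun).max().round(2), s.fun.round(1))
E
```

```text
54 line resid 0.07; 60 line resid 0.05; 45 line resid 0.12; 56 line resid 0.08; 
top [[226.1999969482422, 151.10000610351562], [336.79998779296875, 163.0], [322.0, 242.10000610351562], [220.3000030517578, 231.0]]
[[703.2, 97.1, 133.0], [680.8, -172.4, 133.0], [487.9, -156.1, 23.0], [510.8, 112.9, 23.0]]
43 line resid 0.2; 53 line resid 0.1; 60 line resid 0.06; 60 line resid 0.04; 
scene [[206.89999389648438, 181.1999969482422], [297.3999938964844, 159.6999969482422], [330.5, 229.10000610351562], [236.89999389648438, 257.8999938964844]]
[[703.8, 99.5, 133.0], [680.6, -177.0, 133.0], [483.1, -156.8, 23.0], [506.9, 116.4, 23.0]]
['top'] [ 5.957648e+02 -2.962840e+01 -8.350000e-02] 0.65 [ 0.1  0.5 -0.1  0.5  0.  -0.6  0.  -0.5]
['scene'] [ 5.918496e+02 -2.846920e+01 -9.130000e-02] 1.54 [ 1.5  0.6 -0.3  1.4 -1.1 -0.   0.2 -0.8]
['top', 'scene'] [ 5.948448e+02 -2.952850e+01 -8.640000e-02] 1.54 [ 0.1  0.7 -0.1  1.1 -0.1 -0.2 -0.1 -0.3  1.3  0.2 -0.9  0.8 -1.5 -0.9
  0.2 -1.5]
```

Both views agree to about 4 mm; sides measure 270 mm as they must. Now I'll overlay the predicted features, measure the lever angle and check the column's axis and radius.

```bash
cat >> h.py <<'E'
T=np.array([595.3,-29.5,78.]); PY=-0.085; R=plateR(PY)
def W(p): return T+R@np.asarray(p,float)
E
python3 - <<'E'
from h import *
from cell import env
for n,s,roi in(("top",5,(205,350,145,255)),("scene",5,(195,340,110,265))):
    d=env.read_camera(n); c=cam(d); x0,x1,y0,y1=roi
    im=cv2.resize(d["img"][y0:y1,x0:x1,::-1],None,fx=s,fy=s,interpolation=cv2.INTER_CUBIC)
    def dot(p,col,r=3):
        u=(proj(c,W(p))-[x0,y0]+.5)*s; cv2.circle(im,tuple(int(k) for k in u),r,col,1)
    for p in [(30,-100,30)]: dot(p,(0,0,255))
    dot((10,100,27),(0,255,0))
    for z in range(0,251,50): dot((96,10,z),(255,0,0))
    for y in(-13,33): dot((-6.5,y,77),(0,0,255)); dot((-6.5,y,88),(0,255,255))
    for q in(-.3,-.4,-.5): dot((10+200*np.sin(q),100-200*np.cos(q),27),(255,0,255))
    for a in(-110,110):
        for b in(-135,135): dot((a,b,0),(0,255,0))
    cv2.imwrite(f"pics/ov_{n}.png",im)
E
```

```text
(no output)
```

View pics/ov_top.png

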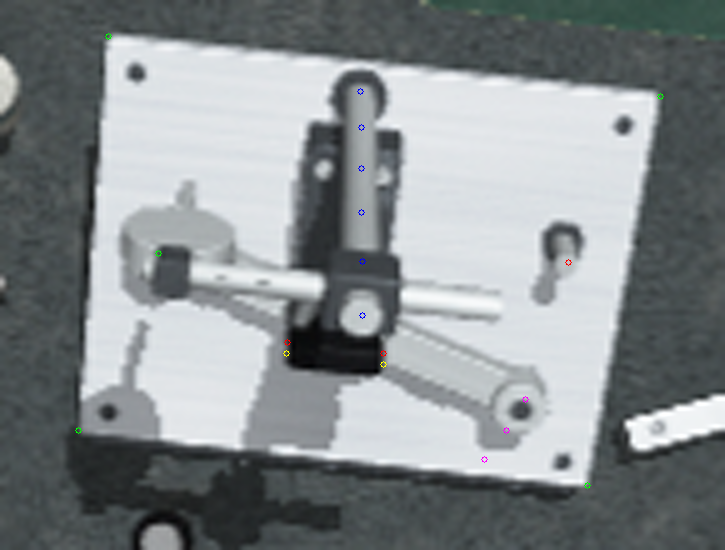

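View pics/ov_scene.png

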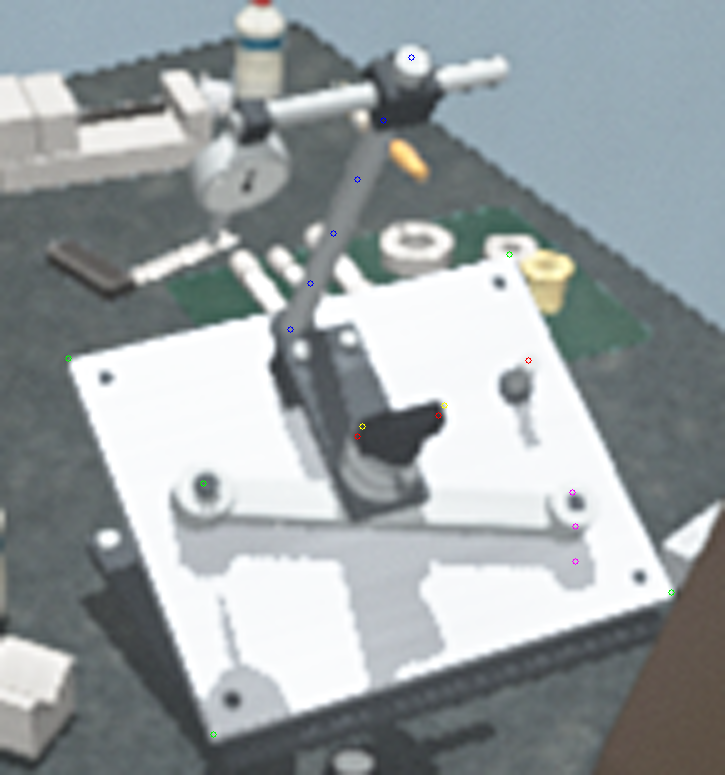

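The overlay fits: pivot, stop pin, knob and column land on their images to about 2 px, and the lever reads about -0.33 rad. The column is about 15 mm thick, and the rail and clamp at the top are about 220 mm off the face. The gripper body (half-diagonal 97 mm) would hit the column while turning, so at the knob I'll lean the tool about 12° away from it. First step is a planner helper.

```bash
cat > plan.py <<'E'
from h import *
def Rtool(lean=0,cw=0,pre=0):
    # tool y=plate x, x=plate y, z=-plate z ; lean (deg): handle away from column (-x) ; cw: about plate z, rigid ; pre: own-axis extra cw
    B=np.array([[0,1,0],[1,0,0],[0,0,-1.]])
    M=Ro.from_euler('z',-cw,degrees=True).as_matrix()@Ro.from_euler('y',-lean,degrees=True).as_matrix()@Ro.from_euler('z',-pre,degrees=True).as_matrix()@B
    return R@M
def tcp(p,reach,Rt): return W(p)-Rt[:,2]*reach
def rows(cur_p,cur_R,P,Rt):
    s=cur_R.T@(P-cur_p)/150; r=Ro.from_matrix(cur_R.T@Rt).as_rotvec(degrees=True)/45
    return s.round(4),r.round(4)
def cur(env):
    s=env.state(); return s["eef_pos"],Ro.from_euler('xyz',s["tcp_rot"]).as_matrix()
def plate_of(env,reach):
    p,Rc=cur(env); return R.T@(p+Rc[:,2]*reach-T)
E
python3 - <<'E'
from plan import *
from cell import env
p,Rc=cur(env)
q=-.33
b=np.array([10+200*np.sin(q),100-200*np.cos(q)]); xd=np.array([np.cos(q),np.sin(q)])
f=b-42*xd; print("boss",b,"finger",f)
Rt=Rtool(0)
A=tcp([*f,70],190,Rt); print("A tcp",A.round(),"knob tcp",tcp([-6.5,10,77],180,Rtool(12)).round(), tcp([-6.5,10,77],180,Rtool(12,83)).round())
print(*rows(p,Rc,A,Rt)); print(*rows(p,Rc,np.array([300,-450,420]),Ro.from_euler('xyz',[np.pi,0,.268+.6]).as_matrix()))
E
```

```text
boss [-54.80860568 -89.20846871] finger [-94.54238411 -75.59866151]
A tcp [378. -87. 256.] knob tcp [432.  -6. 275.] [464.  29. 292.]
[ 2.2753 -2.9419  0.992 ] [-0.5816  0.4054 -1.5134]
[ 1.1347 -0.7444 -0.1023] [-1.000e-04 -1.000e-04 -7.642e-01]
```

```bash
python3 -m pendant '[{"x":0.4,"y":-0.25,"z":-0.05,"rz":-0.25,"jaw":0.3},{"x":0.8,"y":-0.5,"z":-0.1,"rz":-0.5,"jaw":0},{"x":1.0,"y":-0.74,"z":-0.1,"rz":-0.76,"jaw":0},{"x":1.0,"y":-0.74,"z":-0.1,"rz":-0.9,"jaw":0},{"x":1.0,"y":-0.74,"z":-0.1,"rz":-0.9,"jaw":0}]'; python3 - <<'E'
from plan import *
from cell import env
s=env.state();print(s["joints"].round(4),s["eef_pos"],s["tcp_rot"])
E
```

```text
[-1.4086  0.491   1.559  -0.      1.0917 -0.1056] [ 165.4130954  -602.71670011  404.64366359] [-3.14147510e+00 -6.66147074e-06  2.67794953e-01]invalid input
```

```bash
python3 -m pendant '[{"x":0.4,"y":-0.25,"z":-0.05,"rx":0,"ry":0,"rz":-0.25,"jaw":0.3},{"x":0.8,"y":-0.5,"z":-0.1,"rx":0,"ry":0,"rz":-0.5,"jaw":0},{"x":1.0,"y":-0.74,"z":-0.1,"rx":0,"ry":0,"rz":-0.76,"jaw":0},{"x":1.0,"y":-0.74,"z":-0.1,"rx":0,"ry":0,"rz":-0.9,"jaw":0},{"x":1.0,"y":-0.74,"z":-0.1,"rx":0,"ry":0,"rz":-0.9,"jaw":0}]'; python3 - <<'E'
from plan import *
from cell import env
s=env.state();print(s["joints"].round(4),s["eef_pos"],s["tcp_rot"])
E
```

```text
t: 1.02
eef_pos: [281.1, -455.6, 420.1]
tcp_rot: [3.141, 0.0, 0.975]
ft_force: [-0.4, 1.3, -0.5]
opening: 0.529
[-1.1414e+00  3.4710e-01  1.7588e+00 -1.0000e-04  1.0349e+00 -5.4540e-01] [ 281.06451153 -455.60420386  420.09962251] [3.14094798e+00 4.59087302e-04 9.74741079e-01]
```

```bash
python3 - <<'E'
from plan import *
from cell import env
p,Rc=cur(env)
for P in([400,-250,400],[400,-150,330]):
  for l in(0,-12): print(P,l,*rows(p,Rc,np.array(P),Rtool(l)))
E
```

```text
[400, -250, 400] 0 [ 1.5795 -0.1134  0.1332] [-0.6513  0.1711 -0.6354]
[400, -250, 400] -12 [ 1.5795 -0.1134  0.1332] [-0.3906  0.103  -0.6452]
[400, -150, 330] 0 [ 2.1314 -0.488   0.5994] [-0.6513  0.1711 -0.6354]
[400, -150, 330] -12 [ 2.1314 -0.488   0.5994] [-0.3906  0.103  -0.6452]
```

```bash
python3 -m pendant '[{"x":0.35,"y":-0.03,"z":0.02,"rx":-0.15,"ry":0.04,"rz":-0.16,"jaw":0},{"x":0.7,"y":-0.05,"z":0.04,"rx":-0.3,"ry":0.08,"rz":-0.32,"jaw":0},{"x":1.0,"y":-0.08,"z":0.08,"rx":-0.48,"ry":0.13,"rz":-0.48,"jaw":0},{"x":1.0,"y":-0.08,"z":0.08,"rx":-0.65,"ry":0.17,"rz":-0.635,"jaw":0},{"x":1.0,"y":-0.08,"z":0.08,"rx":-0.65,"ry":0.17,"rz":-0.635,"jaw":0}]'; python3 - <<'E'
from plan import *
from cell import env
s=env.state();print(s["joints"].round(4).tolist(),s["eef_pos"],s["tcp_rot"])
p,Rc=cur(env)
for P in([385,-150,340],[378,-87,280]):
  for l in(0,-12): print(P,l,*rows(p,Rc,np.array(P),Rtool(l)))
E
```

```text
t: 1.65
eef_pos: [354.9, -325.4, 407.7]
tcp_rot: [2.617, -0.001, 1.483]
ft_force: [0.5, -0.2, 0.2]
opening: 0.028
[-0.9447, 0.2531, 1.9787, 0.6656, 0.6608, -1.3399] [ 354.88428575 -325.41908842  407.6657112 ] [ 2.61745262e+00 -1.14159887e-03  1.48322078e+00]
[385, -150, 340] 0 [ 1.182  -0.1418  0.4406] [ 0.0007  0.0004 -0.0036]
[385, -150, 340] -12 [ 1.182  -0.1418  0.4406] [ 0.2674  0.     -0.0036]
[378, -87, 280] 0 [ 1.5959 -0.4143  0.7457] [ 0.0007  0.0004 -0.0036]
[378, -87, 280] -12 [ 1.5959 -0.4143  0.7457] [ 0.2674  0.     -0.0036]
```

```bash
cat > kin.py <<'E'
from plan import *
D=[([-1.40858697,.4910,1.5590,0,1.0917,-.1056],[165.413,-602.717,404.644],[-3.141475,0,.267795]),
([-1.1414,.34710,1.7588,-1e-4,1.0349,-.5454],[281.0645,-455.604,420.0996],[3.140948,.000459,.974741]),
([-.9447,.2531,1.9787,.6656,.6608,-1.3399],[354.884,-325.419,407.666],[2.617453,-.00114,1.48322])]
rz=lambda a:Ro.from_euler('z',a).as_matrix(); ry=lambda a:Ro.from_euler('y',a).as_matrix()
def fk(q,k,s4=1,s6=-1):
    a1,d1,L2,a3,L3,d6=k
    M=rz(q[0]); P=M@[a1,0,d1]; M=M@ry(q[1]); P=P+M@[0,0,L2]; M=M@ry(q[2]); P=P+M@[a3,0,L3]; M=M@rz(s4*q[3])@ry(q[4]); P=P+M@[0,0,d6]
    return P, M@rz(-s6*q[5])
E
python3 - <<'E'
from kin import *
for s4 in(1,-1):
  for s6 in(1,-1):
    best=None
    e=[]
    for q,p,o in D:
        M=fk(q,[0]*6,s4,s6)[1]; Rm=Ro.from_euler('xyz',o).as_matrix()
        e.append(M.T@Rm)
    # constant tool offset?
    print(s4,s6,[Ro.from_matrix(e[0].T@x).magnitude().round(4) for x in e], Ro.from_matrix(e[0]).as_rotvec().round(3))
E
```

```text
Traceback (most recent call last):
AttributeError: 'float' object has no attribute 'round'
```

```bash
python3 - <<'E'
from kin import *
for s4 in(1,-1):
  for s6 in(1,-1):
    e=[]
    for q,p,o in D:
        M=fk(q,[0]*6,s4,s6)[1]; Rm=Ro.from_euler('xyz',o).as_matrix()
        e.append(M.T@Rm)
    print(s4,s6,[round(float(Ro.from_matrix(e[0].T@x).magnitude()),4) for x in e], Ro.from_matrix(e[0]).as_rotvec().round(3))
    f=lambda k: np.concatenate([fk(q,k,s4,s6)[0]-p for q,p,o in D]+[[ .001*(k[3])]])
    s=least_squares(f,[100,300,500,0,500,100]); print(s.x.round(1),np.abs(s.fun).max().round(2))
E
```

```text
1 1 [0.0, 0.8795, 2.4686] [ 0.   -0.    1.36]
[-51.1 963.8 447.9 405.7 734.5 249.5] 64.52
1 -1 [0.0, 0.0001, 0.0] [ 0.    -0.     1.571]
[-51.1 963.8 447.9 405.7 734.5 249.5] 64.52
-1 1 [0.0, 0.8796, 1.5343] [ 0.   -0.    1.36]
[   98.5 -1294.3   857.4  -662.   -217.3  -243.9] 66.04
-1 -1 [0.0, 0.0001, 1.3312] [ 0.    -0.     1.571]
[   98.5 -1294.3   857.4  -662.   -217.3  -243.9] 66.04
```

```bash
sed -i 's/P=M@\[a1,0,d1\]/P=M@[a1,66.,d1]/' kin.py; python3 - <<'E'
from kin import *
for a3 in(None,0):
  f=lambda k: np.concatenate([fk(q,[0,*k])[0]-p for q,p,o in D]+[[ .01*(k[2])] if a3 is None else [10*k[2]]])
  s=least_squares(f,[300,500,0,500,100]); print(s.x.round(1),np.abs(s.fun).max().round(2), s.fun.round(1))
  f=lambda k: np.concatenate([fk(q,k)[0]-p for q,p,o in D]+[[ .01*(k[3])] if a3 is None else [10*k[3]]])
  s=least_squares(f,[0,300,500,0,500,100]); print(s.x.round(1),np.abs(s.fun).max().round(2), s.fun.round(1))
E
```

```text
[193.9 587.5  41.7 409.9  81.4] 0.42 [ 0.1  0.  -0.   0.1  0.1  0.  -0.  -0.   0.   0.4]
[ -1.4 191.2 588.9  40.  409.9  81.4] 0.4 [ 0.1 -0.  -0.   0.1  0.1  0.   0.  -0.  -0.   0.4]
[111.8 612.1   0.  374.4  75.9] 2.85 [-0.   0.7 -1.6 -0.3  0.9  0.5 -0.6 -2.8  1.1  0. ]
[-25.  124.7 617.7   0.  400.9  80.3] 1.15 [ 0.2 -0.5 -0.3 -0.4  1.1  0.8  0.1 -0.9 -0.5  0. ]
```

```bash
cat >> kin.py <<'E'
K=[0,193.9,587.5,41.7,409.9,81.4]
LO=np.array([-3.1,-.84,.05,-1.13,.06,-2.69]);HI=np.array([3.1,2.19,2.79,4.28,2.93,2.69])
OFF=Ro.from_euler('z',np.pi/2).as_matrix()
def ik(P,Rt,q0=(-.3,.2,2.2,.3,.6,-.3)):
    def f(q):
        p,M=fk(q,K); return np.concatenate([(p-P)/100,Ro.from_matrix((M@OFF).T@Rt).as_rotvec()])
    s=least_squares(f,np.clip(q0,LO+.01,HI-.01),bounds=(LO,HI)); return s.x,np.abs(s.fun).max()
E
python3 - <<'E'
from kin import *
q=-.33
def show(t,P,Rt,q0):
    x,e=ik(P,Rt,q0); print(t,P.round(),x.round(2),round(e,4)); return x
q0=D[2][0]
for l in(0,-10,-20):
    show(f"A {l}",tcp([-94,-76,70],190,Rtool(l)),Rtool(l),q0)
    show(f"B {l}",tcp([-94,-76,9],190,Rtool(l)),Rtool(l),q0)
    show(f"C {l}",tcp([-16,-100,9],190,Rtool(l)),Rtool(l),q0)
for l in(0,6,12):
  x=q0
  for cw in(0,30,60,85): x=show(f"K {l} {cw}",tcp([-6.5,10,77],180,Rtool(l,cw)),Rtool(l,cw),x)
E
```

```text
A 0 [378. -87. 256.] [-0.43  0.43  2.37  2.32  0.24 -2.64] 0.0
B 0 [409. -90. 203.] [-0.42  0.58  2.33  2.39  0.3  -2.69] 0.0518
C 0 [ 474. -120.  242.] [-0.41  0.54  2.15  1.83  0.17 -2.12] 0.0
A -10 [408. -90. 270.] [-0.4   0.42  2.26  0.67  0.17 -0.95] 0.0
B -10 [439. -92. 217.] [-0.37  0.56  2.23  1.35  0.1  -1.62] 0.0
C -10 [ 504. -122.  256.] [-0.38  0.53  2.03  0.4   0.26 -0.67] 0.0
A -20 [440. -93. 279.] [-0.36  0.43  2.14  0.12  0.4  -0.39] 0.0
B -20 [470. -95. 226.] [-0.35  0.56  2.11  0.15  0.3  -0.4 ] 0.0
C -20 [ 536. -125.  265.] [-0.36  0.56  1.92  0.1   0.5  -0.35] 0.0
K 0 0 [463.  -8. 297.] [-0.17  0.4   2.17  0.68  0.07 -0.75] 0.0
K 0 30 [463.  -8. 297.] [-0.17  0.4   2.17  0.68  0.07 -0.23] 0.0
K 0 60 [463.  -8. 297.] [-0.17  0.4   2.17  0.68  0.07  0.3 ] 0.0
K 0 85 [463.  -8. 297.] [-0.17  0.4   2.17  0.68  0.07  0.73] 0.0
K 6 0 [447.  -7. 287.] [-0.18  0.41  2.23  2.61  0.13 -2.69] 0.0143
K 6 30 [450.   2. 288.] [-0.14  0.41  2.22  3.17  0.11 -2.69] 0.0151
K 6 60 [456.   9. 292.] [-0.12  0.41  2.2   3.71  0.08 -2.69] 0.033
K 6 85 [463.  11. 296.] [-0.11  0.41  2.18  4.15  0.07 -2.69] 0.0577
K 12 0 [432.  -6. 275.] [-0.2   0.42  2.29  2.61  0.29 -2.69] 0.0753
K 12 30 [438.  13. 278.] [-0.12  0.43  2.28  3.2   0.27 -2.69] 0.0598
K 12 60 [451.  25. 285.] [-0.07  0.43  2.23  3.76  0.23 -2.69] 0.0683
K 12 85 [465.  29. 292.] [-0.05  0.43  2.18  4.21  0.21 -2.69] 0.0971
```

```bash
cat >> plan.py <<'E'
def Rk(lean=15,off=40,cw=0,flip=True):
    B=np.array([[0,1,0],[1,0,0],[0,0,-1.]])
    if flip: B=B@np.diag([-1,-1,1.])
    o=np.radians(off); d=np.array([-np.cos(o),-np.sin(o),0]); ax=np.cross([0,0,1],d)
    return R@Ro.from_euler('z',-cw,degrees=True).as_matrix()@Ro.from_rotvec(np.radians(lean)*ax).as_matrix()@B
E
python3 - <<'E'
from kin import *
for l,o in((12,0),(12,30),(15,40),(18,40),(15,25)):
  x=[-.2,.42,2.29,2.8,.29,.4]
  for cw in(0,30,60,85,95):
    Rt=Rk(l,o,cw); P=tcp([-6.5,10,77],180,Rt); x,e=ik(P,Rt,x); print(l,o,cw,P.round(),x.round(2),round(e,4))
E
```

```text
12 0 0 [432.  -6. 275.] [-0.18  0.43  2.3   2.94  0.32  0.12] 0.0
12 0 30 [438.  13. 278.] [-0.11  0.43  2.27  3.47  0.28  0.18] 0.0
12 0 60 [451.  25. 285.] [-0.05  0.43  2.22  4.16  0.23  0.06] 0.0
12 0 85 [465.  29. 292.] [-0.05  0.43  2.18  4.28  0.21  0.37] 0.0886
12 0 95 [470.  29. 296.] [-0.05  0.42  2.17  4.28  0.19  0.53] 0.1193
12 30 0 [435. -25. 278.] [-0.25  0.43  2.28  2.44  0.33  0.56] 0.0
12 30 30 [432.  -6. 275.] [-0.18  0.43  2.3   2.94  0.32  0.64] 0.0
12 30 60 [438.  13. 278.] [-0.11  0.43  2.27  3.47  0.28  0.7 ] 0.0
12 30 85 [449.  24. 283.] [-0.06  0.43  2.23  4.03  0.24  0.62] 0.0
12 30 95 [454.  27. 286.] [-0.05  0.42  2.21  4.28  0.23  0.55] 0.0017
15 40 0 [432. -36. 274.] [-0.29  0.44  2.29  2.29  0.41  0.67] 0.0
15 40 30 [425. -13. 269.] [-0.21  0.45  2.33  2.81  0.42  0.74] 0.0
15 40 60 [429.  11. 270.] [-0.12  0.45  2.31  3.32  0.39  0.85] 0.0
15 40 85 [440.  27. 276.] [-0.05  0.44  2.26  3.81  0.34  0.85] 0.0
15 40 95 [446.  32. 279.] [-0.03  0.44  2.24  4.04  0.32  0.81] 0.0
18 40 0 [427. -41. 268.] [-0.32  0.45  2.31  2.3   0.49  0.62] 0.0
18 40 30 [419. -14. 262.] [-0.22  0.46  2.36  2.83  0.52  0.71] 0.0
18 40 60 [423.  14. 264.] [-0.11  0.46  2.34  3.34  0.49  0.85] 0.0
18 40 85 [436.  34. 270.] [-0.03  0.46  2.28  3.82  0.42  0.86] 0.0
18 40 95 [443.  39. 274.] [-0.    0.45  2.25  4.05  0.39  0.83] 0.0
15 25 0 [427. -25. 271.] [-0.26  0.44  2.32  2.56  0.42  0.43] 0.0
15 25 30 [426.  -1. 269.] [-0.16  0.45  2.33  3.06  0.42  0.54] 0.0
15 25 60 [435.  21. 273.] [-0.07  0.44  2.29  3.6   0.36  0.61] 0.0
15 25 85 [449.  34. 280.] [-0.03  0.44  2.23  4.16  0.31  0.52] 0.0
15 25 95 [456.  36. 284.] [-0.02  0.44  2.2   4.28  0.3   0.58] 0.0263
```

```bash
python3 - <<'E'
from kin import *
for fl in(True,False):
 for l,o in((12,0),(12,40),(15,60),(15,90),(20,90),(15,120)):
  x=[-.4,.5,2.2,1.8,.3,.6 if fl else -1.4]
  for n,p in(("A",(-97,-75,70)),("B",(-97,-75,10)),("C",(-20,-100,10))):
    Rt=Rk(l,o,0,fl); P=tcp(p,190,Rt); x,e=ik(P,Rt,x); print(fl,l,o,n,P.round(),x.round(2),round(e,4))
E
```

```text
True 12 0 A [344. -83. 231.] [-0.49  0.52  2.52  2.69  0.64  0.07] 0.0
True 12 0 B [374. -86. 179.] [-0.45  0.68  2.47  2.78  0.75 -0.01] 0.0
True 12 0 C [ 438. -116.  218.] [-0.45  0.58  2.28  2.61  0.49  0.21] 0.0
True 12 40 A [ 350. -109.  236.] [-0.58  0.5   2.47  2.27  0.57  0.38] 0.0
True 12 40 B [ 379. -112.  184.] [-0.54  0.66  2.42  2.43  0.65  0.23] 0.0
True 12 40 C [ 444. -142.  222.] [-0.52  0.58  2.23  2.12  0.47  0.62] 0.0
True 15 60 A [ 354. -127.  237.] [-0.63  0.5   2.43  1.98  0.58  0.61] 0.0
True 15 60 B [ 384. -130.  185.] [-0.59  0.66  2.39  2.18  0.63  0.43] 0.0
True 15 60 C [ 448. -160.  223.] [-0.56  0.58  2.2   1.83  0.51  0.87] 0.0
True 15 90 A [ 375. -135.  249.] [-0.61  0.47  2.34  1.56  0.48  1.07] 0.0
True 15 90 B [ 405. -138.  197.] [-0.57  0.61  2.3   1.81  0.49  0.83] 0.0
True 15 90 C [ 469. -168.  236.] [-0.55  0.57  2.11  1.37  0.48  1.35] 0.0
True 20 90 A [ 376. -151.  245.] [-0.66  0.49  2.31  1.44  0.58  1.13] 0.0
True 20 90 B [ 406. -154.  193.] [-0.62  0.63  2.28  1.64  0.56  0.94] 0.0
True 20 90 C [ 470. -184.  231.] [-0.59  0.59  2.09  1.3   
[... 922 characters left out ...]
51 -2.27] 0.0
False 15 90 A [ 375. -135.  249.] [-0.61  0.47  2.34  1.56  0.48 -2.08] 0.0
False 15 90 B [ 405. -138.  197.] [-0.57  0.61  2.3   1.81  0.49 -2.31] 0.0
False 15 90 C [ 469. -168.  236.] [-0.55  0.57  2.11  1.37  0.48 -1.8 ] 0.0
False 20 90 A [ 376. -151.  245.] [-0.66  0.49  2.31  1.44  0.58 -2.01] 0.0
False 20 90 B [ 406. -154.  193.] [-0.62  0.63  2.28  1.64  0.56 -2.2 ] 0.0
False 20 90 C [ 470. -184.  231.] [-0.59  0.59  2.09  1.3   0.58 -1.77] 0.0
False 15 120 A [ 397. -131.  261.] [-0.55  0.45  2.26  1.14  0.42 -1.58] 0.0
False 15 120 B [ 426. -133.  209.] [-0.52  0.58  2.23  1.4   0.37 -1.83] 0.0
False 15 120 C [ 491. -164.  248.] [-0.51  0.56  2.04  0.94  0.46 -1.32] 0.0
```

```bash
python3 - <<'E'
from kin import *
from cell import env
p,Rc=cur(env)
A=tcp((-97,-75,75),190,Rk(15,90,0)); S=np.array([385,-170,330.]); print(A.round())
Ps=[np.array([370,-260,380.]),S,A+[0,0,20],A]
q=env.state()["joints"]
for i,P in enumerate(Ps):
    Rt=Rk(15,90,0,False)@rz(np.radians(45*(i+1))); s,r=rows(p,Rc,P,Rt); q,e=ik(P,Rt,q); print(P.round(),s,r,q.round(2),round(e,3)); p,Rc=P,Rt
E
```

```text
[ 372. -135.  253.]
[ 370. -260.  380.] [ 0.4431 -0.0387  0.1913] [0.1321 0.3158 0.9907] [-0.85  0.27  2.06  0.81  0.8  -0.63] 0.0
[ 385. -170.  330.] [ 0.2688 -0.4449  0.4593] [-0. -0.  1.] [-0.67  0.31  2.2   1.04  0.59  0.04] 0.0
[ 372. -135.  273.] [-0.2791 -0.1457  0.3234] [-0.  0.  1.] [-0.61  0.41  2.32  1.41  0.49  0.45] 0.0
[ 372. -135.  253.] [-0.026   0.0683  0.1115] [-0. -0.  1.] [-0.61  0.46  2.34  1.54  0.49  1.09] 0.0
```

```bash
python3 -m pendant '[{"x":0.1,"y":-0.01,"z":0.04,"rx":0.03,"ry":0.06,"rz":0.2,"jaw":0},{"x":0.2,"y":-0.02,"z":0.08,"rx":0.06,"ry":0.12,"rz":0.4,"jaw":0},{"x":0.3,"y":-0.03,"z":0.12,"rx":0.09,"ry":0.2,"rz":0.6,"jaw":0},{"x":0.4,"y":-0.04,"z":0.16,"rx":0.11,"ry":0.26,"rz":0.8,"jaw":0},{"x":0.44,"y":-0.04,"z":0.19,"rx":0.132,"ry":0.316,"rz":0.99,"jaw":0},{"x":0.44,"y":-0.04,"z":0.19,"rx":0.132,"ry":0.316,"rz":0.99,"jaw":0}]'
python3 -m pendant '[{"x":0.06,"y":-0.09,"z":0.09,"rx":0,"ry":0,"rz":0.2,"jaw":0},{"x":0.12,"y":-0.18,"z":0.18,"rx":0,"ry":0,"rz":0.4,"jaw":0},{"x":0.18,"y":-0.27,"z":0.27,"rx":0,"ry":0,"rz":0.6,"jaw":0},{"x":0.23,"y":-0.36,"z":0.36,"rx":0,"ry":0,"rz":0.8,"jaw":0},{"x":0.27,"y":-0.44,"z":0.46,"rx":0,"ry":0,"rz":1,"jaw":0},{"x":0.27,"y":-0.44,"z":0.46,"rx":0,"ry":0,"rz":1,"jaw":0}]'
python3 - <<'E'
from kin import *
from cell import env
s=env.state();print(s["joints"].round(2))
p,Rc=cur(env); q=s["joints"]
A=tcp((-97,-75,75),190,Rk(15,90,0))
for i,P in enumerate([A+[0,0,20],A]):
    Rt=Rk(15,90,0,False)@rz(np.radians(45*(i+3))); s,r=rows(p,Rc,P,Rt); q,e=ik(P,Rt,q); print(P.round(),s,r,q.round(2),round(e,3)); p,Rc=P,Rt
E
```

```text
t: 2.4
eef_pos: [369.6, -260.7, 379.7]
tcp_rot: [2.915, -0.536, 0.833]
ft_force: [-0.4, -0.4, 1.1]
opening: 0.005
t: 3.15
eef_pos: [385.0, -170.6, 329.8]
tcp_rot: [-2.883, -0.521, -0.079]
ft_force: [0.6, -0.3, -0.1]
opening: 0.006
[-0.67  0.31  2.2   1.03  0.59  0.04]
[ 372. -135.  273.] [-0.2766 -0.1509  0.3242] [0.0015 0.0046 1.0059] [-0.61  0.41  2.32  1.41  0.49  0.45] 0.0
[ 372. -135.  253.] [-0.026   0.0683  0.1115] [-0. -0.  1.] [-0.61  0.46  2.34  1.54  0.49  1.09] 0.0
```

Tracking is accurate and the joints follow my model.

```bash
python3 -m pendant '[{"x":-0.06,"y":-0.03,"z":0.06,"rx":0,"ry":0,"rz":0.2,"jaw":0},{"x":-0.12,"y":-0.06,"z":0.12,"rx":0,"ry":0,"rz":0.4,"jaw":0},{"x":-0.18,"y":-0.09,"z":0.18,"rx":0,"ry":0,"rz":0.6,"jaw":0},{"x":-0.23,"y":-0.12,"z":0.26,"rx":0,"ry":0,"rz":0.8,"jaw":0},{"x":-0.277,"y":-0.15,"z":0.324,"rx":0,"ry":0.005,"rz":1,"jaw":0},{"x":-0.277,"y":-0.15,"z":0.324,"rx":0,"ry":0.005,"rz":1,"jaw":0}]'
python3 -m pendant '[{"x":-0.01,"y":0.02,"z":0.02,"rx":0,"ry":0,"rz":0.2,"jaw":0},{"x":-0.01,"y":0.04,"z":0.04,"rx":0,"ry":0,"rz":0.4,"jaw":0},{"x":-0.02,"y":0.05,"z":0.07,"rx":0,"ry":0,"rz":0.6,"jaw":0},{"x":-0.02,"y":0.06,"z":0.09,"rx":0,"ry":0,"rz":0.8,"jaw":0},{"x":-0.026,"y":0.068,"z":0.111,"rx":0,"ry":0,"rz":1,"jaw":0},{"x":-0.026,"y":0.068,"z":0.111,"rx":0,"ry":0,"rz":1,"jaw":0}]'
python3 - <<'E'
from kin import *
from cell import env
for n in("scene","top"):
    d=env.read_camera(n); cv2.imwrite(f"pics/{n}1.png",d["img"][:,:,::-1])
s=env.state();print(s["joints"].round(2), plate_of(env,190).round(1))
p,Rc=cur(env)
Rt=Rk(15,90,0)
for z in(75,10):
    P=tcp((-97,-75,z),190,Rt); print(*rows(p,Rc,P,Rt))
E
```

```text
t: 3.9
eef_pos: [372.4, -135.8, 273.6]
tcp_rot: [-2.594, -0.201, -0.851]
ft_force: [0.4, -0.2, 0.0]
opening: 0.004
t: 4.65
eef_pos: [372.6, -135.9, 254.2]
tcp_rot: [-2.599, 0.22, -1.516]
ft_force: [-0.3, -0.5, -0.2]
opening: 0.007
[-0.62  0.46  2.34  1.54  0.49  1.08] [-96.  -75.8  75.5]
[-0.0025  0.004   0.0047] [-0.0024 -0.0021  0.0114]
[0.1089 0.0058 0.4235] [-0.0024 -0.0021  0.0114]
```

View pics/scene1.png

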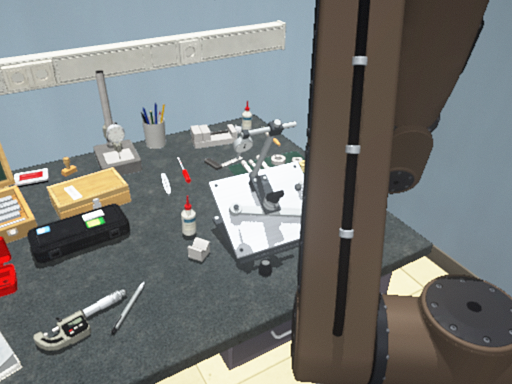

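View pics/top1.png

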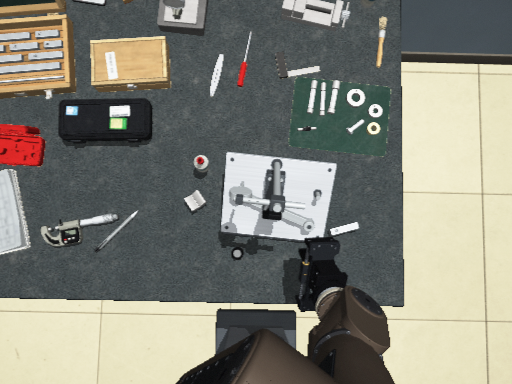

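The gripper is above the lower right of the plate (top view about (318,245)), with the length bar at (345,228). I'll check the body corners against the bar and the table before descending.

```bash
python3 - <<'E'
from kin import *
from cell import env
d=env.read_camera("top"); c=cam(d); print("bar ends",onz(c,(331,233),26).round(),onz(c,(358,225),26).round())
im=cv2.resize(d["img"][200:320,270:400,::-1],None,fx=5,fy=5,interpolation=cv2.INTER_CUBIC); cv2.imwrite("pics/t1z.png",im)
for n,p in(("B",(-97,-75,10)),("C",(-23,-100,10))):
    Rt=Rk(15,90,0); P=tcp(p,190,Rt)
    for sx in(-37.5,37.5):
        for sy in(-90,90): print(n,sx,sy,(P+Rt@[sx,sy,112]).round())
E
```

```text
bar ends [ 512. -179.   26.] [ 535. -251.   26.]
B -37.5 -90 [537. -84. 157.]
B -37.5 90 [382. -70.  67.]
B 37.5 -90 [ 540. -157.  140.]
B 37.5 90 [ 385. -143.   50.]
C -37.5 -90 [ 599. -114.  194.]
C -37.5 90 [ 443. -101.  104.]
C 37.5 -90 [ 602. -187.  177.]
C 37.5 90 [ 447. -174.   87.]
```

View pics/t1z.png

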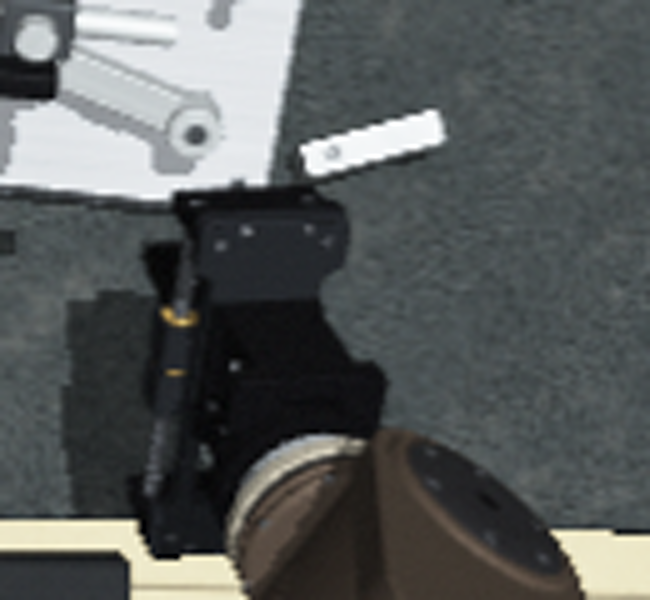

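```bash
python3 -m pendant '[{"x":0.03,"y":0.002,"z":0.11,"rx":0,"ry":0,"rz":0.01,"jaw":0},{"x":0.06,"y":0.004,"z":0.22,"rx":0,"ry":0,"rz":0.01,"jaw":0},{"x":0.08,"y":0.005,"z":0.32,"rx":0,"ry":0,"rz":0.01,"jaw":0},{"x":0.1,"y":0.006,"z":0.39,"rx":0,"ry":0,"rz":0.01,"jaw":0},{"x":0.108,"y":0.006,"z":0.42,"rx":0,"ry":0,"rz":0.01,"jaw":0},{"x":0.108,"y":0.006,"z":0.42,"rx":0,"ry":0,"rz":0.01,"jaw":0}]'
python3 - <<'E'
from kin import *
from cell import env
s=env.state();print(s["joints"].round(2), plate_of(env,190).round(1))
p,Rc=cur(env); Rt=Rk(15,90,0)
for q in(-.4,-.33,-.25,-.17,-.1,-.05,-.02,0,.02):
    b=np.array([10+200*np.sin(q),100-200*np.cos(q)]); xd=np.array([np.cos(q),np.sin(q)]); f=b-26*xd+[0,2]
    print(q,f.round(1),*rows(p,Rc,tcp((*f,10),190,Rt),Rt))
E
```

```text
t: 5.55
eef_pos: [404.1, -137.3, 197.1]
tcp_rot: [-2.603, 0.227, -1.527]
ft_force: [-0.5, 0.1, 0.5]
opening: 0.003
[-0.57  0.62  2.3   1.81  0.49  0.83] [-97.4 -74.7  10.3]
-0.4 [-91.8 -72.1] [-0.0152 -0.0381  0.0062] [-0.0013 -0.0013 -0.0053]
-0.33 [-79.4 -78.8] [ 0.0276 -0.1211 -0.0052] [-0.0013 -0.0013 -0.0053]
-0.25 [-64.7 -85.3] [ 0.0695 -0.2195 -0.0164] [-0.0013 -0.0013 -0.0053]
-0.17 [-49.5 -90.7] [ 0.1036 -0.321  -0.0255] [-0.0013 -0.0013 -0.0053]
-0.1 [-35.8 -94.4] [ 0.127  -0.412  -0.0318] [-0.0013 -0.0013 -0.0053]
-0.05 [-26.  -96.5] [ 0.1399 -0.4779 -0.0352] [-0.0013 -0.0013 -0.0053]
-0.02 [-20.  -97.4] [ 0.1461 -0.5177 -0.0369] [-0.0013 -0.0013 -0.0053]
0 [-16. -98.] [ 0.1496 -0.5443 -0.0378] [-0.0013 -0.0013 -0.0053]
0.02 [-12.  -98.5] [ 0.1526 -0.571  -0.0386] [-0.0013 -0.0013 -0.0053]
```

```bash
python3 -m pendant '[{"x":0.01,"y":-0.06,"z":0,"rx":0,"ry":0,"rz":0,"jaw":0},{"x":0.028,"y":-0.12,"z":-0.005,"rx":0,"ry":0,"rz":0,"jaw":0},{"x":0.05,"y":-0.17,"z":-0.01,"rx":0,"ry":0,"rz":0,"jaw":0},{"x":0.07,"y":-0.22,"z":-0.016,"rx":0,"ry":0,"rz":0,"jaw":0},{"x":0.087,"y":-0.27,"z":-0.02,"rx":0,"ry":0,"rz":0,"jaw":0},{"x":0.104,"y":-0.32,"z":-0.025,"rx":0,"ry":0,"rz":0,"jaw":0},{"x":0.116,"y":-0.37,"z":-0.029,"rx":0,"ry":0,"rz":0,"jaw":0},{"x":0.127,"y":-0.412,"z":-0.032,"rx":0,"ry":0,"rz":0,"jaw":0},{"x":0.127,"y":-0.412,"z":-0.032,"rx":0,"ry":0,"rz":0,"jaw":0}]'
python3 - <<'E'
from kin import *
from cell import env
for n in("scene","top"):
    d=env.read_camera(n); c=cam(d)
    u=proj(c,W((10,-100,27))); x0,y0=int(u[0])-60,int(u[1])-50
    cv2.imwrite(f"pics/{n}2.png",cv2.resize(d["img"][y0:y0+100,x0:x0+120,::-1],None,fx=5,fy=5,interpolation=cv2.INTER_CUBIC)); print(n,x0,y0)
s=env.state();print(s["joints"].round(2), plate_of(env,190).round(1), R.T@s["ft_force"])
p,Rc=cur(env); Rt=Rk(15,90,0)
for q in(-.05,-.02,0,.02,.04):
    b=np.array([10+200*np.sin(q),100-200*np.cos(q)]); xd=np.array([np.cos(q),np.sin(q)]); f=b-26*xd+[0,2]
    print(q,f.round(1),*rows(p,Rc,tcp((*f,10),190,Rt),Rt))
E
```

```text
t: 6.68
eef_pos: [455.6, -161.7, 228.1]
tcp_rot: [-2.602, 0.227, -1.527]
ft_force: [-1.6, -0.7, -0.4]
opening: 0.003
scene 242 138
top 256 153
[-0.56  0.57  2.15  1.46  0.47  1.25] [-35.7 -94.8  10.2] [ 0.23317792 -0.23679092  0.32155098]
-0.05 [-26.  -96.5] [ 0.0129 -0.0668 -0.0013] [-0.0018 -0.002  -0.0066]
-0.02 [-20.  -97.4] [ 0.0191 -0.1066 -0.003 ] [-0.0018 -0.002  -0.0066]
0 [-16. -98.] [ 0.0226 -0.1333 -0.0039] [-0.0018 -0.002  -0.0066]
0.02 [-12.  -98.5] [ 0.0255 -0.16   -0.0047] [-0.0018 -0.002  -0.0066]
0.04 [ -8.  -98.9] [ 0.0279 -0.1867 -0.0053] [-0.0018 -0.002  -0.0066]
```

View pics/top2.png

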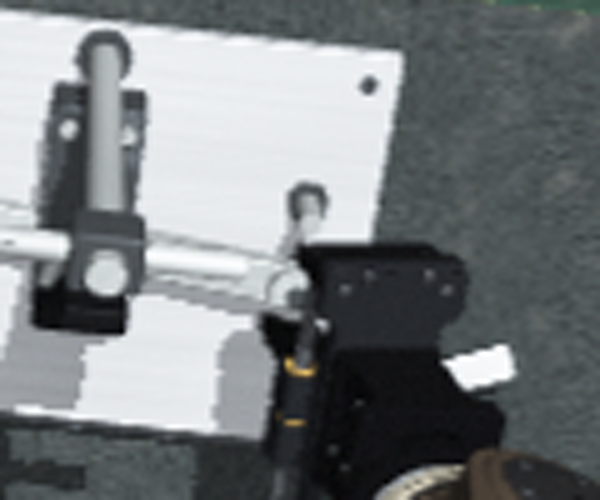

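The boss, at about (290,285) in the zoom, has come up and is now close below the stop pin. I'll go on slowly, watching the force.

```bash
python3 -m pendant '[{"x":0.006,"y":-0.03,"z":-0.001,"rx":0,"ry":0,"rz":0,"jaw":0},{"x":0.013,"y":-0.067,"z":-0.001,"rx":0,"ry":0,"rz":0,"jaw":0},{"x":0.017,"y":-0.09,"z":-0.002,"rx":0,"ry":0,"rz":0,"jaw":0},{"x":0.019,"y":-0.107,"z":-0.003,"rx":0,"ry":0,"rz":0,"jaw":0},{"x":0.021,"y":-0.12,"z":-0.003,"rx":0,"ry":0,"rz":0,"jaw":0},{"x":0.021,"y":-0.12,"z":-0.003,"rx":0,"ry":0,"rz":0,"jaw":0}]'
python3 - <<'E'
from kin import *
from cell import env
s=env.state();print(plate_of(env,190).round(1), R.T@s["ft_force"])
E
python3 -m pendant '[{"x":0.001,"y":-0.007,"z":0,"rx":0,"ry":0,"rz":0,"jaw":0},{"x":0.002,"y":-0.014,"z":0,"rx":0,"ry":0,"rz":0,"jaw":0},{"x":0.002,"y":-0.014,"z":0,"rx":0,"ry":0,"rz":0,"jaw":0}]'
python3 - <<'E'
from kin import *
from cell import env
s=env.state();print(plate_of(env,190).round(1), R.T@s["ft_force"])
E
```

```text
t: 7.52
eef_pos: [471.3, -166.4, 236.3]
tcp_rot: [-2.603, 0.228, -1.528]
ft_force: [-0.5, 0.3, -0.2]
opening: 0.003
[-17.5 -98.    9.5] [-0.56489499  0.28882374  0.09601813]
t: 7.9
eef_pos: [473.0, -166.8, 237.3]
tcp_rot: [-2.603, 0.228, -1.528]
ft_force: [-2.5, 1.1, 0.1]
opening: 0.002
[-15.6 -98.2   9.5] [-2.22081541  0.88057694  1.39322816]
```

```bash
for i in 1; do python3 -m pendant '[{"x":0.001,"y":-0.008,"z":0,"rx":0,"ry":0,"rz":0,"jaw":0},{"x":0.002,"y":-0.014,"z":0,"rx":0,"ry":0,"rz":0,"jaw":0},{"x":0.002,"y":-0.014,"z":0,"rx":0,"ry":0,"rz":0,"jaw":0}]'; done
python3 - <<'E'
from kin import *
from cell import env
s=env.state();print(plate_of(env,190).round(1), R.T@s["ft_force"])
E
```

```text
t: 8.28
eef_pos: [474.7, -167.2, 238.2]
tcp_rot: [-2.603, 0.228, -1.528]
ft_force: [-3.4, 3.5, -0.4]
opening: 0.004
[-13.7 -98.4   9.4] [-3.39782654  3.16643128  1.50028876]
```

```bash
python3 -m pendant '[{"x":0,"y":-0.007,"z":0,"rx":0,"ry":0,"rz":0,"jaw":0},{"x":0,"y":-0.007,"z":0,"rx":0,"ry":0,"rz":0,"jaw":0}]'
python3 - <<'E'
from kin import *
from cell import env
s=env.state();print(plate_of(env,190).round(1), R.T@s["ft_force"])
E
python3 -m pendant '[{"x":0,"y":-0.007,"z":0,"rx":0,"ry":0,"rz":0,"jaw":0},{"x":0,"y":-0.007,"z":0,"rx":0,"ry":0,"rz":0,"jaw":0}]'
python3 - <<'E'
from kin import *
from cell import env
s=env.state();print(plate_of(env,190).round(1), R.T@s["ft_force"])
d=env.read_camera("top"); cv2.imwrite("pics/top3.png",cv2.resize(d["img"][153:253,256:376,::-1],None,fx=6,fy=6,interpolation=cv2.INTER_CUBIC))
E
```

```text
t: 8.52
eef_pos: [475.1, -167.1, 238.4]
tcp_rot: [-2.605, 0.228, -1.528]
ft_force: [-8.8, 1.7, -0.7]
opening: 0.003
[-13.5 -98.4   9.4] [-8.07109406  0.94949171  3.84714737]
t: 8.78
eef_pos: [475.5, -167.1, 238.6]
tcp_rot: [-2.606, 0.228, -1.529]
ft_force: [-13.0, 0.4, -2.7]
opening: 0.005
[-13.4 -98.3   9.3] [-12.5516698   -0.71523713   4.16497681]
```

View pics/top3.png

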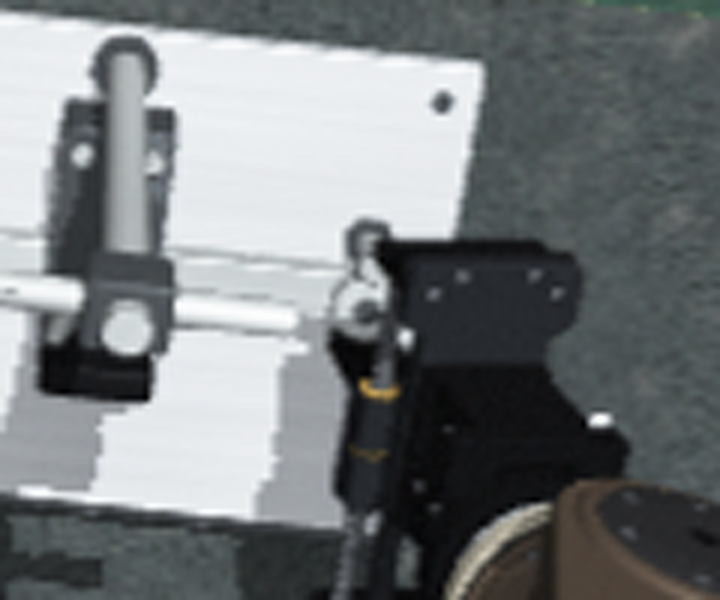

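The force rose to 12.5 N with almost no motion, and the boss sits against the stop pin. Now I'll back off, lift and re-image with the lever uncovered.

```bash
python3 -m pendant '[{"x":0,"y":0.05,"z":0,"rx":0,"ry":0,"rz":0,"jaw":0},{"x":0,"y":0.16,"z":-0.05,"rx":0,"ry":0,"rz":0,"jaw":0},{"x":0,"y":0.2,"z":-0.3,"rx":0,"ry":0,"rz":0,"jaw":0},{"x":0,"y":0.2,"z":-0.6,"rx":0,"ry":0,"rz":0,"jaw":0.3},{"x":0,"y":0.2,"z":-0.9,"rx":0,"ry":0,"rz":0,"jaw":0.4},{"x":0,"y":0.2,"z":-0.9,"rx":0,"ry":0,"rz":0,"jaw":0.4}]'
python3 - <<'E'
from kin import *
from cell import env
s=env.state();print(s["joints"].round(2),plate_of(env,190).round(1), R.T@s["ft_force"])
for n,(x0,x1,y0,y1) in(("top",(215,345,145,250)),("scene",(195,340,140,265))):
    d=env.read_camera(n); c=cam(d); im=cv2.resize(d["img"][y0:y1,x0:x1,::-1],None,fx=5,fy=5,interpolation=cv2.INTER_CUBIC)
    for p in((10,-100,27),(30,-100,30),(-6.5,-13,88),(-6.5,33,88),(10,100,27)):
        u=(proj(c,W(p))-[x0,y0]+.5)*5; cv2.circle(im,tuple(int(k) for k in u),3,(0,0,255),1)
    cv2.imwrite(f"pics/{n}4.png",im)
E
```

```text
t: 9.57
eef_pos: [382.2, -195.0, 339.6]
tcp_rot: [-2.599, 0.224, -1.53]
ft_force: [0.7, 0.3, -0.0]
opening: 0.264
[-0.72  0.3   2.17  0.98  0.64  1.63] [ -39.8 -134.8  141.9] [ 0.56824798  0.39558681 -0.36286012]
```

View pics/top4.png

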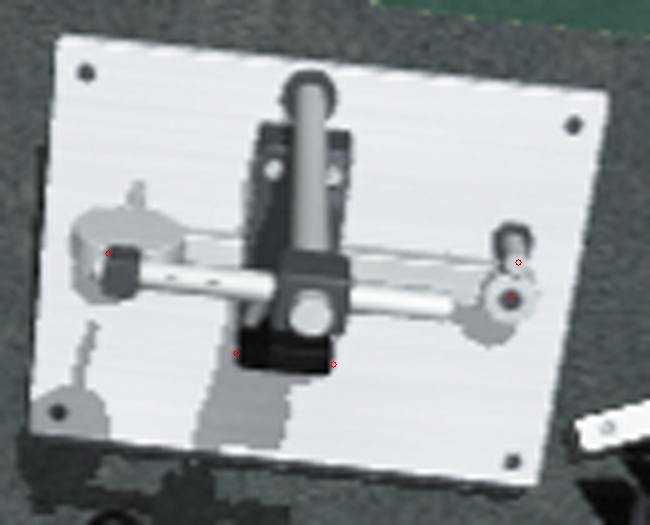

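View pics/scene4.png

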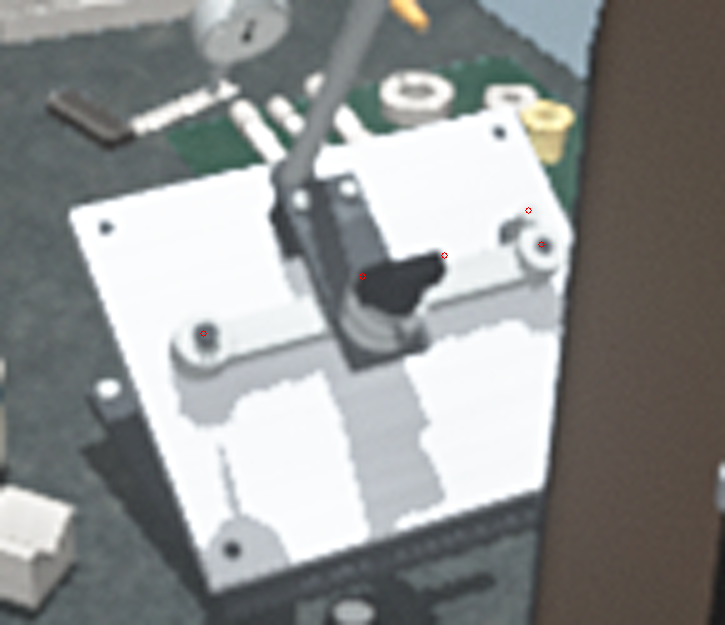

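Lever confirmed: the boss centre at top-zoom (511,297) falls exactly on the predicted position for lever = 0, touching the stop pin. The wing also fits its prediction. Next I'll check body clearance to the column, clamp and rail over the whole turn, and plan the move.

```bash
cat > clr.py <<'E'
from kin import *
def clr(tipz,l,o,cw,xy=(-6.5,10)):
    Rt=R.T@Rk(l,o,cw); P=np.array([*xy,tipz])-Rt[:,2]*190
    pts={"col":[(96,10,z) for z in range(100,250,5)],"rail":[(96,y,222) for y in range(-70,100,4)],"clamp":[(96+a,10+b,222+c) for a in(-17,17) for b in(-17,0,17) for c in(-17,0,17)]}
    rad={"col":8,"rail":7,"clamp":0}
    out={}
    for k,v in pts.items():
        q=(np.array(v)-P)@Rt
        d=np.maximum(np.abs(q-[0,0,56])-[37.5,90,56],0); out[k]=round(float(np.linalg.norm(d,axis=1).min()-rad[k]),1)
    return out
E
python3 - <<'E'
from clr import *
from cell import env
for lo in((15,40),(18,40)):
  for z in(125,74,64):
    print(lo,z,[clr(z,*lo,cw) for cw in(0,15,30,45,60,85)])
p,Rc=cur(env); q=env.state()["joints"]
for pt in((-25,-60,140),(-6.5,10,125)):
    Rt=Rk(15,40,0); P=tcp(pt,190,Rt); q,e=ik(P,Rt,q); print(pt,P.round(),*rows(p,Rc,P,Rt),q.round(2),e)
E
```

```text
(15, 40) 125 [{'col': 22.0, 'rail': 23.0, 'clamp': 13.1}, {'col': 19.2, 'rail': 20.2, 'clamp': 10.7}, {'col': 25.2, 'rail': 21.9, 'clamp': 12.1}, {'col': 42.0, 'rail': 28.7, 'clamp': 26.1}, {'col': 57.9, 'rail': 40.0, 'clamp': 42.8}, {'col': 70.5, 'rail': 66.9, 'clamp': 60.8}]
(15, 40) 74 [{'col': 22.0, 'rail': 32.5, 'clamp': 19.5}, {'col': 19.2, 'rail': 30.8, 'clamp': 17.2}, {'col': 25.3, 'rail': 33.3, 'clamp': 19.5}, {'col': 42.0, 'rail': 40.0, 'clamp': 31.4}, {'col': 57.9, 'rail': 50.4, 'clamp': 48.0}, {'col': 70.5, 'rail': 74.6, 'clamp': 66.4}]
(15, 40) 64 [{'col': 22.0, 'rail': 34.6, 'clamp': 21.5}, {'col': 19.2, 'rail': 33.1, 'clamp': 19.6}, {'col': 25.3, 'rail': 35.8, 'clamp': 22.1}, {'col': 42.0, 'rail': 42.6, 'clamp': 33.5}, {'col': 57.9, 'rail': 52.9, 'clamp': 49.6}, {'col': 70.5, 'rail': 76.4, 'clamp': 68.1}]
(18, 40) 125 [{'col': 26.0, 'rail': 26.5, 'clamp': 16.6}, {'col': 23.9, 'rail': 25.4, 'clamp': 16.0}, {'col': 30.3, 'rail': 27.6, 'clamp': 18.0}, {'col': 45.6, 'rail': 34.3, 'clamp': 30.3}, {'col': 61.3, 'rail': 45.3, 'clamp': 46.3}, {'col': 73.6, 'rail': 70.8, 'clamp
[... 156 characters left out ...]
'col': 45.6, 'rail': 45.8, 'clamp': 35.7}, {'col': 61.3, 'rail': 55.9, 'clamp': 51.4}, {'col': 73.6, 'rail': 78.7, 'clamp': 69.9}]
(18, 40) 64 [{'col': 26.0, 'rail': 39.8, 'clamp': 26.4}, {'col': 23.9, 'rail': 39.1, 'clamp': 25.2}, {'col': 30.3, 'rail': 42.2, 'clamp': 27.9}, {'col': 45.6, 'rail': 48.9, 'clamp': 38.3}, {'col': 61.3, 'rail': 58.8, 'clamp': 53.3}, {'col': 73.6, 'rail': 80.9, 'clamp': 71.9}]
(-25, -60, 140) [ 372. -102.  327.] [-0.5841  0.145   0.1544] [ 0.2499  0.1139 -0.0404] [-0.53  0.27  2.33  1.72  0.45  1.05] 9.982159099308773e-11
(-6.5, 10, 125) [402. -35. 323.] [-1.0103  0.0247  0.371 ] [ 0.2499  0.1139 -0.0404] [-0.31  0.29  2.31  1.98  0.35  0.97] 2.842170943040401e-15
```

```bash
python3 - <<'E'
from clr import *
from cell import env
print([clr(z,12,40,cw) for z in(125,74) for cw in(0,15,30)])
p,Rc=cur(env); q0=env.state()["joints"]; q=q0
for pt in((-25,-60,140),(-6.5,10,125)):
    Rt=Rk(12,40,0); P=tcp(pt,190,Rt); q,e=ik(P,Rt,q); print(pt,P.round(),*rows(p,Rc,P,Rt),q.round(2),round(e,3))
for cw in(0,40,85,95):
    Rt=Rk(12,40,cw); P=tcp((-6.5,10,64),190,Rt); q,e=ik(P,Rt,q); print(cw,q.round(2),round(e,3))
E
```

```text
[{'col': 18.3, 'rail': 19.5, 'clamp': 9.7}, {'col': 15.0, 'rail': 15.5, 'clamp': 6.7}, {'col': 20.5, 'rail': 16.8, 'clamp': 7.0}, {'col': 18.2, 'rail': 27.6, 'clamp': 15.1}, {'col': 15.0, 'rail': 24.9, 'clamp': 12.2}, {'col': 20.5, 'rail': 27.0, 'clamp': 13.9}]
(-25, -60, 140) [378. -97. 333.] [-0.6284  0.0958  0.1502] [ 0.1995  0.1573 -0.0339] [-0.5   0.26  2.31  1.63  0.39  1.18] 0.0
(-6.5, 10, 125) [407. -29. 329.] [-1.0546 -0.0245  0.3668] [ 0.1995  0.1573 -0.0339] [-0.29  0.28  2.29  1.86  0.27  1.12] 0.0
0 [-0.27  0.43  2.27  2.28  0.33  0.7 ] 0.0
40 [-0.18  0.44  2.3   2.95  0.34  0.81] 0.0
85 [-0.07  0.44  2.25  3.78  0.26  0.86] 0.0
95 [-0.06  0.43  2.23  4.01  0.25  0.82] 0.0
```

```bash
python3 -m pendant '[{"x":-0.2,"y":0.03,"z":0.04,"rx":0.06,"ry":0.05,"rz":-0.01,"jaw":0.4},{"x":-0.4,"y":0.07,"z":0.09,"rx":0.12,"ry":0.1,"rz":-0.02,"jaw":0.4},{"x":-0.63,"y":0.09,"z":0.14,"rx":0.2,"ry":0.157,"rz":-0.034,"jaw":0.4},{"x":-0.8,"y":0.05,"z":0.15,"rx":0.2,"ry":0.157,"rz":-0.034,"jaw":0.4},{"x":-0.93,"y":0.02,"z":0.2,"rx":0.2,"ry":0.157,"rz":-0.034,"jaw":0.4},{"x":-1,"y":0,"z":0.25,"rx":0.2,"ry":0.157,"rz":-0.034,"jaw":0.4},{"x":-1,"y":-0.01,"z":0.28,"rx":0.2,"ry":0.157,"rz":-0.034,"jaw":0.4},{"x":-1,"y":-0.01,"z":0.28,"rx":0.2,"ry":0.157,"rz":-0.034,"jaw":0.4}]'
python3 - <<'E'
from clr import *
from cell import env
s=env.state();print(s["joints"].round(2),plate_of(env,190).round(1), R.T@s["ft_force"],s["opening"])
p,Rc=cur(env); Rt=Rk(12,40,0)
for z in(125,100,74): print(z,*rows(p,Rc,tcp((-6.5,10,z),190,Rt),Rt))
for n,(x0,x1,y0,y1) in(("top",(215,345,145,260)),("scene",(195,340,100,225))):
    d=env.read_camera(n); cv2.imwrite(f"pics/{n}5.png",cv2.resize(d["img"][y0:y1,x0:x1,::-1],None,fx=5,fy=5,interpolation=cv2.INTER_CUBIC))
E
```

```text
t: 10.68
eef_pos: [399.3, -39.3, 335.9]
tcp_rot: [-2.456, 0.112, -1.578]
ft_force: [0.6, -1.3, -0.2]
opening: 0.403
[-0.32  0.26  2.29  1.74  0.29  1.21] [ -9.8  -0.7 134.7] [ 0.49774394 -1.2157084  -0.47022849] 0.4032716243318299
125 [-0.0639 -0.0069  0.0765] [ 0.004   0.0025 -0.0001]
100 [-0.0413  0.0192  0.2395] [ 0.004   0.0025 -0.0001]
74 [-0.0178  0.0463  0.4091] [ 0.004   0.0025 -0.0001]
```

View pics/top5.png

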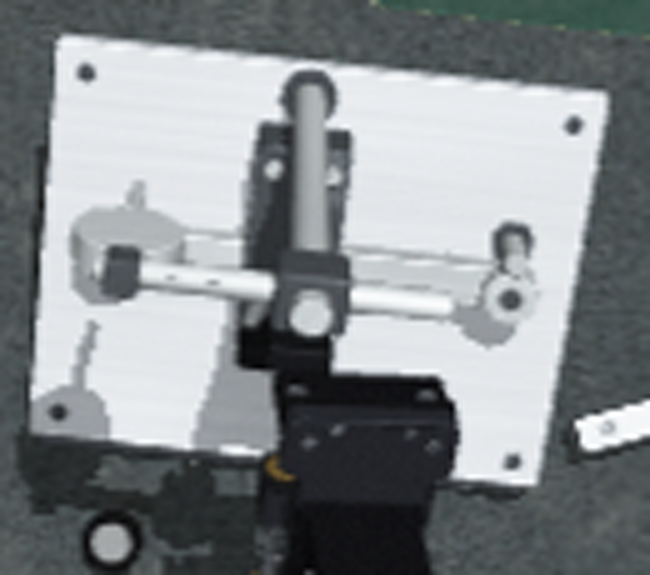

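View pics/scene5.png

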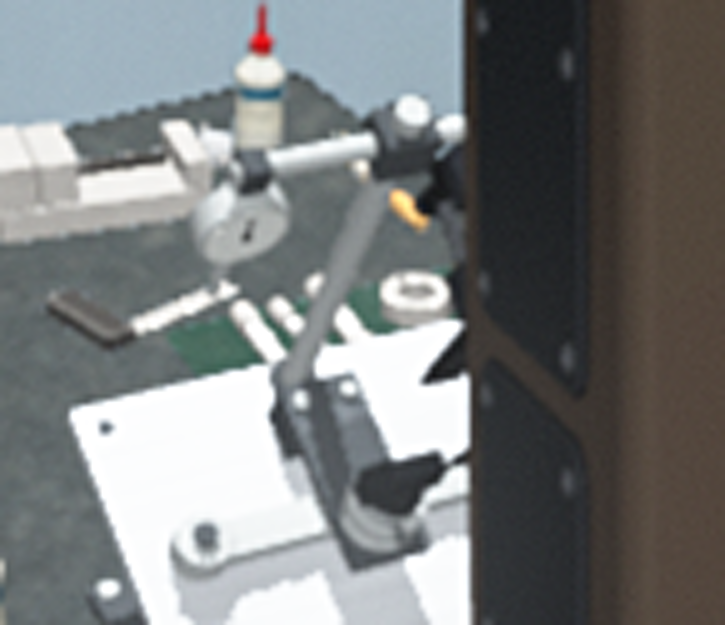

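The lever is still at the stop, and the gripper is clear of the column and clamp. The two fingertips in the scene view, (445,360) and (455,460), lie either side of the wing at (400,485). Aligning and descending, jaw 0.4.

```bash
python3 -m pendant '[{"x":-0.064,"y":-0.007,"z":0.077,"rx":0.004,"ry":0.003,"rz":0,"jaw":0.4},{"x":-0.064,"y":-0.007,"z":0.077,"rx":0.004,"ry":0.003,"rz":0,"jaw":0.4},{"x":-0.052,"y":0.006,"z":0.16,"rx":0.004,"ry":0.003,"rz":0,"jaw":0.4},{"x":-0.041,"y":0.019,"z":0.24,"rx":0.004,"ry":0.003,"rz":0,"jaw":0.4},{"x":-0.03,"y":0.033,"z":0.32,"rx":0.004,"ry":0.003,"rz":0,"jaw":0.4},{"x":-0.018,"y":0.046,"z":0.405,"rx":0.004,"ry":0.003,"rz":0,"jaw":0.4},{"x":-0.018,"y":0.046,"z":0.405,"rx":0.004,"ry":0.003,"rz":0,"jaw":0.4}]'
cat > look.py <<'E'
import sys
from clr import *
from cell import env
s=env.state();print(s["t"],s["joints"].round(2),"tip",plate_of(env,190).round(1),"F plate",(R.T@s["ft_force"]).round(1),"open",round(s["opening"]*95,1))
tag=sys.argv[1]
if tag!='-':
  for n,(x0,x1,y0,y1) in(("top",(215,345,145,260)),("scene",(195,340,100,225))):
    d=env.read_camera(n); cv2.imwrite(f"pics/{n}{tag}.png",cv2.resize(d["img"][y0:y1,x0:x1,::-1],None,fx=5,fy=5,interpolation=cv2.INTER_CUBIC))
E
python3 look.py 6
```

```text
t: 11.65
eef_pos: [432.2, -31.5, 285.7]
tcp_rot: [-2.452, 0.111, -1.58]
ft_force: [-0.4, 0.3, -0.0]
opening: 0.401
11.65 [-0.27  0.41  2.27  2.22  0.32  0.76] tip [-6.3  9.4 75.2] F plate [-0.4  0.2  0.2] open 38.1
```

View pics/scene6.png

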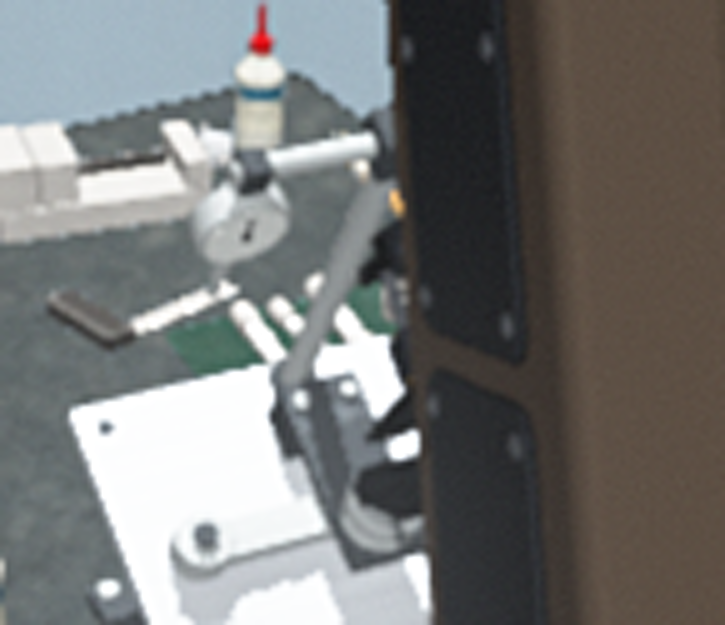

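The upslope finger tip at (385,430) lies behind the wing at (390,487), with no contact force. Closing.

```bash
python3 -m pendant '[{"x":0,"y":0,"z":0,"rx":0,"ry":0,"rz":0,"jaw":0.2},{"x":0,"y":0,"z":0,"rx":0,"ry":0,"rz":0,"jaw":0.1},{"x":0,"y":0,"z":0,"rx":0,"ry":0,"rz":0,"jaw":0},{"x":0,"y":0,"z":0,"rx":0,"ry":0,"rz":0,"jaw":0},{"x":0,"y":0,"z":0,"rx":0,"ry":0,"rz":0,"jaw":0}]'; python3 look.py -; python3 -c "
from cell import env; print(env.state()['moment'])"
```

```text
t: 12.38
eef_pos: [431.5, -30.9, 285.7]
tcp_rot: [-2.453, 0.11, -1.58]
ft_force: [-4.7, -0.3, -0.1]
opening: 0.157
12.375 [-0.27  0.41  2.28  2.22  0.32  0.76] tip [-7.2  9.9 75.6] F plate [-4.1 -0.7  2.2] open 14.9
[0.0702933  1.22526999 0.08702877]
```

Gripped on the wing: opening 14.9 mm, as it should be for 14 mm with a slight tilt. Pushing in along plate −z.

```bash
python3 -m pendant '[{"x":0.003,"y":0.003,"z":0.02,"rx":0,"ry":0,"rz":0,"jaw":0},{"x":0.005,"y":0.006,"z":0.04,"rx":0,"ry":0,"rz":0,"jaw":0},{"x":0.008,"y":0.009,"z":0.06,"rx":0,"ry":0,"rz":0,"jaw":0},{"x":0.011,"y":0.012,"z":0.08,"rx":0,"ry":0,"rz":0,"jaw":0},{"x":0.011,"y":0.012,"z":0.08,"rx":0,"ry":0,"rz":0,"jaw":0}]'; python3 look.py -
```

```text
t: 13.0
eef_pos: [436.9, -31.3, 276.1]
tcp_rot: [-2.452, 0.11, -1.58]
ft_force: [-19.5, -1.3, 21.6]
opening: 0.163
13.0 [-0.27  0.43  2.27  2.29  0.33  0.69] tip [-7.  10.  64.5] F plate [-5.9 -2.9 28.4] open 15.5
```

Down 11 mm, then stopped hard at 28 N, so it's fully in. Now the rows for turning clockwise about the knob axis.

```bash
cat > turn.py <<'E'
import sys
from clr import *
from cell import env
p,Rc=cur(env); c=W((-7.7,10,64)); zp=R[:,2]
for a in map(float,sys.argv[1:]):
    Q=Ro.from_rotvec(-np.radians(a)*zp).as_matrix()
    print(a,*[np.round(v,3).tolist() for v in rows(p,Rc,c+Q@(p-c),Q@Rc)])
E
python3 turn.py 7 14 21 28 35 42
```

```text
7.0 [-0.025, 0.019, 0.0] [0.021, 0.025, 0.152]
14.0 [-0.053, 0.035, 0.002] [0.041, 0.05, 0.304]
21.0 [-0.082, 0.047, 0.003] [0.062, 0.075, 0.456]
28.0 [-0.112, 0.056, 0.006] [0.083, 0.1, 0.609]
35.0 [-0.144, 0.061, 0.01] [0.103, 0.125, 0.761]
42.0 [-0.175, 0.062, 0.014] [0.124, 0.15, 0.913]
```

```bash
python3 -m pendant '[{"x":-0.025,"y":0.019,"z":0,"rx":0.021,"ry":0.025,"rz":0.152,"jaw":0},{"x":-0.053,"y":0.035,"z":0.002,"rx":0.041,"ry":0.05,"rz":0.304,"jaw":0},{"x":-0.082,"y":0.047,"z":0.003,"rx":0.062,"ry":0.075,"rz":0.456,"jaw":0},{"x":-0.082,"y":0.047,"z":0.003,"rx":0.062,"ry":0.075,"rz":0.456,"jaw":0}]'; python3 look.py -; python3 -c "
from cell import env; print(env.state()['moment'])"; python3 turn.py 7 14 21 28 35 42
```

```text
t: 13.5
eef_pos: [431.7, -18.2, 272.5]
tcp_rot: [-2.469, 0.292, -1.902]
ft_force: [-20.6, 0.2, 20.0]
opening: 0.159
13.5 [-0.23  0.44  2.3   2.65  0.34  0.74] tip [-7.4 10.  64.6] F plate [-7.8 -1.5 27.6] open 15.1
[0.17212624 1.0079896  0.01092276]
7.0 [-0.026, 0.019, 0.0] [0.021, 0.025, 0.152]
14.0 [-0.053, 0.035, 0.002] [0.041, 0.05, 0.304]
21.0 [-0.083, 0.047, 0.004] [0.062, 0.074, 0.456]
28.0 [-0.113, 0.056, 0.006] [0.082, 0.099, 0.609]
35.0 [-0.144, 0.061, 0.01] [0.103, 0.124, 0.761]
42.0 [-0.176, 0.062, 0.014] [0.124, 0.149, 0.913]
```

It turns freely: opening unchanged at 15.1 mm, no rise in moment. Going on by 42°.

```bash
python3 -m pendant '[{"x":-0.026,"y":0.019,"z":0,"rx":0.021,"ry":0.025,"rz":0.152,"jaw":0},{"x":-0.053,"y":0.035,"z":0.002,"rx":0.041,"ry":0.05,"rz":0.304,"jaw":0},{"x":-0.083,"y":0.047,"z":0.004,"rx":0.062,"ry":0.074,"rz":0.456,"jaw":0},{"x":-0.113,"y":0.056,"z":0.006,"rx":0.082,"ry":0.099,"rz":0.609,"jaw":0},{"x":-0.144,"y":0.061,"z":0.01,"rx":0.103,"ry":0.124,"rz":0.761,"jaw":0},{"x":-0.176,"y":0.062,"z":0.014,"rx":0.124,"ry":0.149,"rz":0.913,"jaw":0},{"x":-0.176,"y":0.062,"z":0.014,"rx":0.124,"ry":0.149,"rz":0.913,"jaw":0}]'; python3 look.py 7; python3 -c "
from cell import env; print(env.state()['moment'])"; python3 turn.py 7 14 20 24 28; python3 - <<'E'
from clr import *
from cell import env
p,Rc=cur(env); print("turned deg", min((abs(Ro.from_matrix(Rk(12,40,c).T@Rc).magnitude()),c) for c in np.arange(40,100,.5)))
E
```

```text
t: 14.38
eef_pos: [434.7, 9.8, 272.9]
tcp_rot: [-2.699, 0.587, -2.644]
ft_force: [-22.7, 2.5, 19.7]
opening: 0.159
14.375 [-0.12  0.44  2.28  3.34  0.31  0.88] tip [-7.9 10.  64.6] F plate [-10.    0.6  28.5] open 15.1
[ 0.27130543  1.12165241 -0.13001742]
7.0 [-0.026, 0.019, 0.0] [0.021, 0.025, 0.152]
14.0 [-0.054, 0.035, 0.002] [0.041, 0.049, 0.304]
20.0 [-0.079, 0.046, 0.003] [0.059, 0.071, 0.435]
24.0 [-0.096, 0.052, 0.005] [0.07, 0.085, 0.522]
28.0 [-0.114, 0.056, 0.006] [0.082, 0.099, 0.609]
turned deg (0.0014540410659633284, np.float64(63.0))
```

View pics/scene7.png

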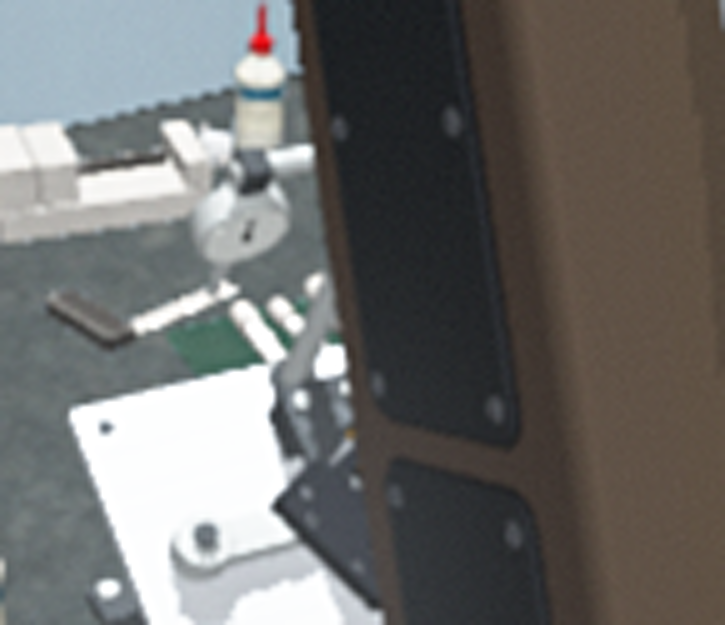

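```bash
python3 -m pendant '[{"x":-0.026,"y":0.019,"z":0,"rx":0.021,"ry":0.025,"rz":0.152,"jaw":0},{"x":-0.054,"y":0.035,"z":0.002,"rx":0.041,"ry":0.049,"rz":0.304,"jaw":0},{"x":-0.079,"y":0.046,"z":0.003,"rx":0.059,"ry":0.071,"rz":0.435,"jaw":0},{"x":-0.096,"y":0.052,"z":0.005,"rx":0.07,"ry":0.085,"rz":0.522,"jaw":0},{"x":-0.096,"y":0.052,"z":0.005,"rx":0.07,"ry":0.085,"rz":0.522,"jaw":0}]'; python3 look.py -; python3 - <<'E'
from clr import *
from cell import env
p,Rc=cur(env); print("turned deg", min((abs(Ro.from_matrix(Rk(12,40,c).T@Rc).magnitude()),c) for c in np.arange(40,100,.5)),env.state()["moment"])
u=Rc.T@R[:,2]/150; print("1mm up in units",u.round(4))
E
```

```text
t: 15.1
eef_pos: [443.8, 22.5, 277.4]
tcp_rot: [-2.942, 0.654, 3.136]
ft_force: [-24.2, 3.4, 18.5]
opening: 0.163
15.1 [-0.07  0.44  2.25  3.82  0.26  0.86] tip [-8.4 10.3 64.4] F plate [-11.8   1.4  28.2] open 15.5
turned deg (0.002925862540229654, np.float64(87.0)) [0.13647818 1.66213893 0.24147686]
1mm up in units [-0.0009 -0.0011 -0.0065]
```

```bash
python3 turn.py 2 4; cat > mz.py <<'E'
from clr import *
from cell import env
s=env.state(); p,Rc=cur(env)
r=(p-W((-7.7,10,64)))/1000
print("Mz about knob:",((s["moment"])@R[:,2]).round(3),((s["moment"]+np.cross(r,s["ft_force"]))@R[:,2]).round(3))
E
python3 mz.py
```

```text
2.0 [-0.007, 0.006, 0.0] [0.006, 0.007, 0.044]
4.0 [-0.014, 0.011, 0.0] [0.012, 0.014, 0.087]
Mz about knob: 0.212 0.517
```

```bash
python3 -m pendant '[{"x":-0.014,"y":0.011,"z":0,"rx":0.012,"ry":0.014,"rz":0.087,"jaw":0},{"x":-0.014,"y":0.011,"z":0,"rx":0.012,"ry":0.014,"rz":0.087,"jaw":0}]'; python3 look.py -; python3 mz.py
```

```text
t: 15.35
eef_pos: [446.0, 24.0, 278.5]
tcp_rot: [-2.985, 0.656, 3.049]
ft_force: [-20.0, 3.3, 16.8]
opening: 0.17
15.35 [-0.06  0.44  2.24  3.91  0.25  0.84] tip [-8.  10.2 64.3] F plate [-9.1  1.6 24.6] open 16.2
Mz about knob: 0.345 0.585
```

The opening is growing (16.2 mm) and the moment about the knob axis is rising, so the knob is at the end of its turn. I'll ease the push off 3 mm and open. Check the release before retreating.

```bash
python3 -m pendant '[{"x":-0.003,"y":-0.003,"z":-0.02,"rx":0,"ry":0,"rz":0,"jaw":0},{"x":-0.003,"y":-0.003,"z":-0.02,"rx":0,"ry":0,"rz":0,"jaw":0.1},{"x":-0.003,"y":-0.003,"z":-0.02,"rx":0,"ry":0,"rz":0,"jaw":0.3},{"x":-0.003,"y":-0.003,"z":-0.02,"rx":0,"ry":0,"rz":0,"jaw":0.4},{"x":-0.003,"y":-0.003,"z":-0.02,"rx":0,"ry":0,"rz":0,"jaw":0.4}]'; python3 look.py -;  python3 - <<'E'
from clr import *
from cell import env
p,Rc=cur(env)
for a in (20,40,60): 
    print(a,(Rc.T@R[:,2]*a/150).round(4), clr(64+a,12,40,91))
E
```

```text
t: 15.98
eef_pos: [446.5, 23.5, 280.9]
tcp_rot: [-2.984, 0.659, 3.048]
ft_force: [-1.5, -0.4, 0.5]
opening: 0.386
15.975 [-0.06  0.43  2.23  3.93  0.25  0.83] tip [-5.7  9.4 66.3] F plate [-1.  -0.5  1.1] open 36.7
20 [-0.018  -0.0213 -0.1304] {'col': 67.9, 'rail': 74.9, 'clamp': 63.3}
40 [-0.036  -0.0425 -0.2608] {'col': 67.9, 'rail': 72.3, 'clamp': 60.6}
60 [-0.054  -0.0638 -0.3912] {'col': 67.9, 'rail': 69.6, 'clamp': 58.4}
```

```bash
python3 -m pendant '[{"x":-0.009,"y":-0.011,"z":-0.065,"rx":0,"ry":0,"rz":0,"jaw":0.4},{"x":-0.018,"y":-0.021,"z":-0.13,"rx":0,"ry":0,"rz":0,"jaw":0.4},{"x":-0.036,"y":-0.042,"z":-0.26,"rx":0,"ry":0,"rz":0,"jaw":0.4},{"x":-0.054,"y":-0.064,"z":-0.39,"rx":0,"ry":0,"rz":0,"jaw":0.4},{"x":-0.054,"y":-0.064,"z":-0.39,"rx":0,"ry":0,"rz":0,"jaw":0.4}]'; python3 look.py 8;  python3 - <<'E'
from clr import *
from cell import env
p,Rc=cur(env); q=env.state()["joints"]
for P,Rt in (((395,-60,360),Rk(12,40,60)),((385,-180,380),Rk(15,90,0))):
    P=np.array(P,float); q,e=ik(P,Rt,q); print(*rows(p,Rc,P,Rt),q.round(2),round(e,3)); p,Rc=P,Rt
E
```

```text
t: 16.6
eef_pos: [413.6, 23.7, 327.9]
tcp_rot: [-2.987, 0.667, 3.049]
ft_force: [-0.8, 0.1, -0.6]
opening: 0.4
16.6 [-0.07  0.3   2.26  4.27  0.19  0.46] tip [ -9.1   7.3 123.5] F plate [-1.   0.  -0.1] open 38.0
[-0.0761 -0.594  -0.129 ] [-0.0915 -0.0992 -0.6762] [-0.34  0.2   2.27  2.08  0.11  1.91] 0.0
[ 0.332  -0.7418 -0.0419] [-0.4468 -0.2527 -1.2833] [-0.69  0.22  2.13  0.86  0.7   1.81] 0.0
```

View pics/top8.png

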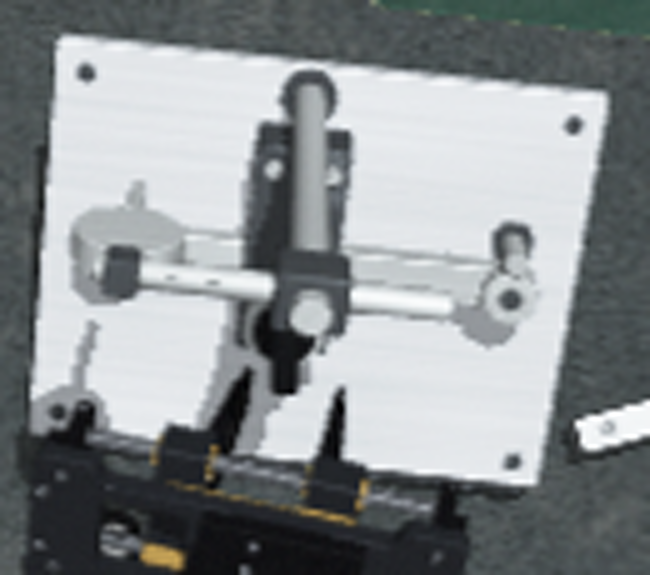

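The top view shows the wing now along the slope ((287,360), pointing downhill), so it has turned a quarter. Joint 4 is near its limit, so I'll plan the retreat with interpolated IK checks first.

```bash
python3 - <<'E'
from clr import *
from cell import env
from scipy.spatial.transform import Slerp
p,Rc=cur(env); q=env.state()["joints"]
for P,Rt in (((395,-5,320),Rk(18,40,65)),((385,-60,335),Rk(18,40,35)),((375,-150,345),Rk(18,60,0))):
    P=np.array(P,float); print(*rows(p,Rc,P,Rt))
    S=Slerp([0,1],Ro.from_matrix([Rc,Rt]))
    for t in np.linspace(.2,1,5):
        q,e=ik(p+t*(P-p),S(t).as_matrix(),q); print("   ",q.round(2),round(e,3))
    p,Rc=P,Rt
    print("tip",(R.T@(P+Rt[:,2]*190-T)).round())
E
```

```text
[ 0.1157 -0.2044  0.0012] [ 0.0052 -0.1885 -0.5612]
    [-0.09  0.3   2.28  4.04  0.2   0.6 ] 0.0
    [-0.1   0.3   2.3   3.83  0.23  0.7 ] 0.0
    [-0.12  0.3   2.31  3.65  0.26  0.78] 0.0
    [-0.14  0.3   2.33  3.5   0.29  0.82] 0.0
    [-0.17  0.3   2.35  3.37  0.33  0.84] 0.0
tip [ -0. -17. 130.]
[ 0.124  -0.3626 -0.0453] [-0.1324 -0.1578 -0.634 ]
    [-0.21  0.29  2.35  3.18  0.32  0.9 ] 0.0
    [-0.25  0.28  2.35  2.98  0.32  0.96] 0.0
    [-0.29  0.27  2.35  2.78  0.33  1.02] 0.0
    [-0.33  0.26  2.35  2.58  0.34  1.08] 0.0
    [-0.38  0.25  2.35  2.4   0.36  1.13] 0.0
tip [  8. -43. 145.]
[ 0.4689 -0.3792 -0.0724] [-0.2831 -0.2375 -0.7212]
    [-0.44  0.25  2.34  2.11  0.4   1.24] 0.0
    [-0.5   0.25  2.32  1.86  0.44  1.32] 0.0
    [-0.56  0.25  2.3   1.65  0.5   1.36] 0.0
    [-0.61  0.25  2.28  1.47  0.55  1.37] 0.0
    [-0.66  0.26  2.25  1.32  0.61  1.37] 0.0
tip [-18. -88. 155.]
```

```bash
python3 - <<'E'
from clr import *
print(clr(130,18,40,65,(0,-17)),clr(145,18,40,35,(8,-43)),clr(150,18,50,17,(-5,-65)),clr(155,18,60,0,(-18,-88)))
E
python3 -m pendant '[{"x":0.023,"y":-0.04,"z":0,"rx":0,"ry":-0.038,"rz":-0.112,"jaw":0.4},{"x":0.046,"y":-0.08,"z":0,"rx":0,"ry":-0.075,"rz":-0.224,"jaw":0.4},{"x":0.07,"y":-0.12,"z":0,"rx":0,"ry":-0.113,"rz":-0.336,"jaw":0.4},{"x":0.093,"y":-0.16,"z":0,"rx":0,"ry":-0.15,"rz":-0.45,"jaw":0.4},{"x":0.116,"y":-0.204,"z":0,"rx":0.005,"ry":-0.188,"rz":-0.561,"jaw":0.4},{"x":0.116,"y":-0.204,"z":0,"rx":0.005,"ry":-0.188,"rz":-0.561,"jaw":0.4}]'; python3 look.py -
```

```text
{'col': 70.0, 'rail': 44.1, 'clamp': 55.6} {'col': 66.1, 'rail': 26.6, 'clamp': 50.4} {'col': 77.7, 'rail': 33.1, 'clamp': 64.7} {'col': 85.1, 'rail': 42.1, 'clamp': 72.2}
t: 17.45
eef_pos: [394.9, -5.2, 319.6]
tcp_rot: [-2.615, 0.656, -2.645]
ft_force: [0.2, 0.3, 0.2]
opening: 0.4
17.45 [-0.17  0.3   2.35  3.37  0.32  0.84] tip [ -1.1 -17.6 129.3] F plate [0.3 0.3 0.1] open 38.0
```

```bash
python3 -m pendant '[{"x":0.03,"y":-0.09,"z":-0.01,"rx":-0.033,"ry":-0.04,"rz":-0.16,"jaw":0.4},{"x":0.062,"y":-0.18,"z":-0.022,"rx":-0.066,"ry":-0.08,"rz":-0.317,"jaw":0.4},{"x":0.093,"y":-0.27,"z":-0.034,"rx":-0.1,"ry":-0.12,"rz":-0.475,"jaw":0.4},{"x":0.124,"y":-0.362,"z":-0.045,"rx":-0.132,"ry":-0.158,"rz":-0.634,"jaw":0.4},{"x":0.124,"y":-0.362,"z":-0.045,"rx":-0.132,"ry":-0.158,"rz":-0.634,"jaw":0.4}]'
python3 -m pendant '[{"x":0.094,"y":-0.076,"z":-0.014,"rx":-0.057,"ry":-0.048,"rz":-0.144,"jaw":0.4},{"x":0.188,"y":-0.152,"z":-0.029,"rx":-0.113,"ry":-0.095,"rz":-0.288,"jaw":0.4},{"x":0.28,"y":-0.228,"z":-0.043,"rx":-0.17,"ry":-0.143,"rz":-0.433,"jaw":0.4},{"x":0.375,"y":-0.303,"z":-0.058,"rx":-0.226,"ry":-0.19,"rz":-0.577,"jaw":0.4},{"x":0.469,"y":-0.379,"z":-0.1,"rx":-0.283,"ry":-0.2375,"rz":-0.721,"jaw":0.4},{"x":0.469,"y":-0.379,"z":-0.3,"rx":-0.283,"ry":-0.2375,"rz":-0.721,"jaw":0.4},{"x":0.6,"y":-0.379,"z":-0.4,"rx":-0.283,"ry":-0.2375,"rz":-0.721,"jaw":0.4},{"x":0.6,"y":-0.379,"z":-0.4,"rx":-0.283,"ry":-0.2375,"rz":-0.721,"jaw":0.4}]'; python3 look.py 9
```

```text
t: 18.08
eef_pos: [385.1, -60.5, 335.3]
tcp_rot: [-2.415, 0.46, -2.085]
ft_force: [-0.5, 0.2, -0.4]
opening: 0.403
t: 19.08
eef_pos: [329.9, -163.6, 369.7]
tcp_rot: [-2.439, 0.224, -1.503]
ft_force: [0.8, -0.7, 0.9]
opening: 0.4
19.075 [-0.78  0.17  2.29  1.19  0.7   1.42] tip [ -43.2 -105.5  198.5] F plate [ 1.2 -0.6  0.3] open 38.0
```

View pics/top9.png

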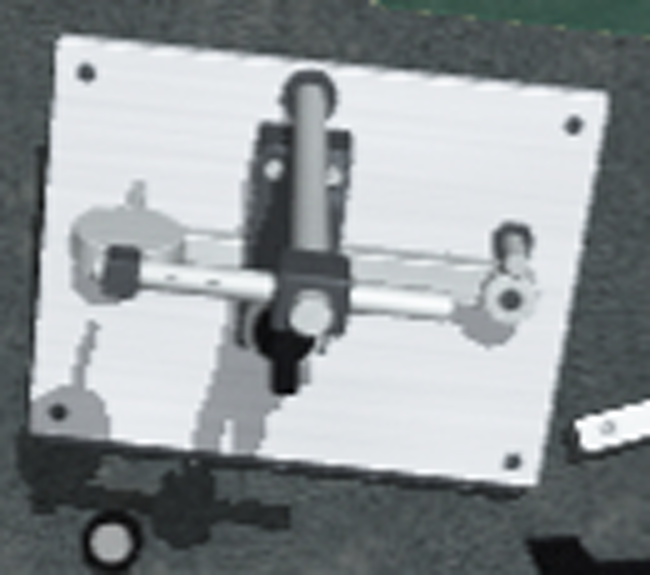

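View pics/scene9.png

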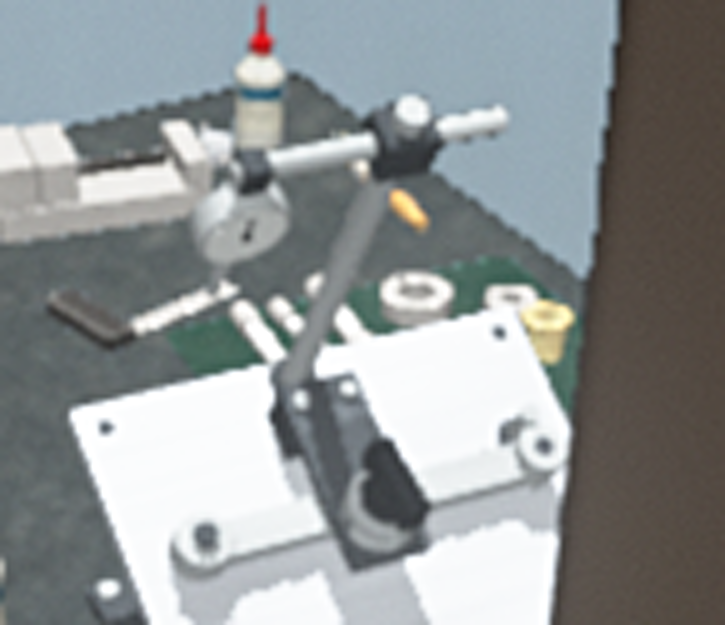

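The wing lies along the slope in both views and the lever is still at the stop. I'll check the knob height by overlay (wing-top corners for down, 7 mm, against up), and check the loose parts by differencing with the first pictures.

```bash
python3 - <<'E'
from clr import *
from cell import env
x0,x1,y0,y1=(245,300,170,225)
d=env.read_camera("scene"); c=cam(d); b=cv2.resize(d["img"][y0:y1,x0:x1,::-1],None,fx=8,fy=8,interpolation=cv2.INTER_CUBIC)
im=[]
a=np.radians(-83)
for z in(70,77):
    m=b.copy()
    cs=[]
    for s,w in((23,7),(23,-7),(-23,-7),(-23,7)):
        x=w*np.cos(a)-s*np.sin(a); y=w*np.sin(a)+s*np.cos(a); cs.append((x,y))
    for h in(11,-9):
        pts=np.array([(proj(c,W((-6.5+x,10+y,z+h)))-[x0,y0]+.5)*8 for x,y in cs]).astype(int); cv2.polylines(m,[pts],True,(0,0,255) if h>0 else (0,255,0),1)
    im.append(m)
i0=cv2.imread("pics/scene0.png")[y0:y1,x0:x1]; 
cv2.imwrite("pics/knob.png",cv2.resize(np.hstack(im),None,fx=.9,fy=.9))
i0=cv2.imread("pics/top0.png").astype(int); i1=env.read_camera("top")["img"][:,:,::-1].astype(int)
D=(np.abs(i0-i1).max(2)>40).astype(np.uint8)
n,l,st,ce=cv2.connectedComponentsWithStats(D)
print([(s.tolist()) for s in st[1:] if s[4]>3])
E
```

```text
[[259, 192, 4, 3, 5], [284, 194, 29, 4, 35], [305, 200, 15, 15, 107], [242, 203, 19, 9, 71], [262, 209, 52, 26, 379], [267, 225, 6, 10, 37], [259, 229, 7, 7, 18], [175, 252, 246, 132, 10397], [289, 299, 3, 4, 7], [225, 344, 38, 13, 284], [245, 354, 9, 3, 13]]
```

View pics/knob.png

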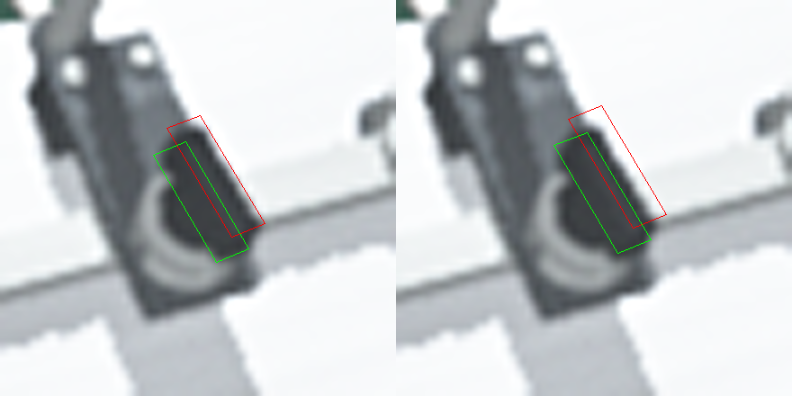

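The locked-height outline (left) fits the wing; the "up" outline (right) lies well above it. No differences at the V-block, oiler or bar, and the loupe is still at (237,253). Handing in.

```bash
python3 -c "
from cell import env
print(env.job_done()); print(env.state()['t'])"
```

```text
the job is handed in; nothing more can be done
None
the job is handed in; nothing more can be done
```

I swung the lever up against the stop pin, then pushed the knob in, turned it a quarter-turn clockwise and let go. The job was handed in with the robot clear, about 19 s on the clock.

- **Lever:** Pushing with the closed fingers, the force rose from 3 to 12.5 N with almost no further movement. The later pictures show the boss exactly where it should be at the stop, and it was still there after locking.
- **Knob:** I gripped the wing and pushed it in about 11 mm, until it stopped hard at 28 N. I then turned it about its own axis until the resisting moment rose. The gripper itself turned through about 91°, past the knob's 83° stop. I leaned the tool 12° so the gripper body stayed clear of the column.
- **After release:** The wing lies along the slope. In the scene view its height fits the locked-down outline and not the up one.
- **Loose parts:** The V-block, oiler and length bar show no change against the first top view. The loupe was hidden by the arm's difference region, so I checked it by its pixel position, which is unchanged.

Three things did not agree exactly:
- The two cameras differed by about 4 mm on the plate position.
- The fingers met the stop about 2.5 mm further up the slope than I computed.
- The knob depth is judged from a picture about 1 pixel accurate, roughly 2 mm, so it shows the knob is down but not the exact 7 mm.

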